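# Fetch the pin tin from the blocked drawer

## Robot

A 6-joint arm with a two-finger parallel gripper is mounted at the origin on the work surface. World frame = base frame: x ahead of the robot, y to its left, z up, the work surface at z = 0. Lengths are in mm, angles in rad, forces in N, time in s.
With the tool pointing down it reaches from about 400 to 925 mm from the base axis. Payload 12.5 kg.
Tool frame: the origin (TCP) lies midway between the tips of the shut fingers; the grasp point (between the pads) lies 19 mm behind it; z points along the fingers, y is the direction in which the jaws open and shut (so a half turn about z gives the same grasp; the last joint's range is limited). The gripper opens to 95 mm and grips with 3 to 60 N. Pads are 20 mm wide; open, the fingers measure 119 mm over their backs; the gripper's body (75 mm by 180 mm) begins 59 mm behind the grasp point.
Start: joints at [-0.106, 0.491, 1.559, -0, 1.092, -0.106], TCP at [625.017, 0.021, 214.661] pointing down, gripper open.
Joint ranges: [-3.1, 3.1], [-0.84, 2.19], [0.05, 2.79], [-1.13, 4.28], [0.06, 2.93], [-2.69, 2.69]. Speed limits (rad/s): [2.22, 2.22, 2.79, 3.14, 3.14, 3.14].

## Interface

Orientations are given as [roll, pitch, yaw] about the fixed x, y, z axes, in that order (R = Rz(yaw) Ry(pitch) Rx(roll)).
In Python, from cell import env gives the robot as it stands.
- The arm moves only by the tool drive_tool, never from a script. Its argument "increments" is a list of rows, each a list of 2 entries, a list of its own where there are three numbers: the shift along the tool's x, y, z as a fraction of full scale, then the turn, a rotation vector about the tool's x, y, z as a fraction of full scale. In form: [[[x, y, z], [ax, ay, az]], ...]. A call has 1 to 5 rows; each row shifts and turns the commanded pose from where the row before left it, along the tool's axes as they then stand; what a row does not reach is not made up. Full scale, the value 1, is 30 mm for a shift and 0.08 rad for a turn. A row lasts 1/12 s, in which the tool goes at most 41.7 mm and 7.16 degrees, less where a joint would pass 70% of its speed; a pose out of reach is approached as far as the arm can. A call with a number of a shift or a turn outside -1 to 1 is refused whole. A call with a gripper value outside its range is refused whole. "jaw" is the opening, from -1 (shut) to 1 (fully open), so that 0 is half open, set as the call begins (left out, the last holds). The fingers move at their own pace and stop on an object; the grip force is fixed at half the most. Time passes only in rows, so rows that do not move let the fingers close. It gives the time, the measured TCP pose, the force and the opening at its end, in the units of the state.
- env.state(): the state, without advancing time (a new reading comes with each control period).
- env.read_camera(name): name is "scene" or "side" or "wrist"; returns a dict with "pixels" (480x640x3 uint8, blue, green, red), "vertical_fov" (degrees; the focal length in pixels is half the picture's height over the tangent of half this angle, whatever the lens; pixels are square), "cx", "cy" (the principal point, pixels), "world_to_cam" (4x4, takes a point from world to camera coordinates). Camera axes: x right, y down, z forward; pixel columns grow to the right and rows downward; lengths in mm; the calibration is good to about 2 mm. A picture is of the moment at which its call begins. There is no depth.
- env.job_done(): hands the job in, once; it reports no verdict.
Trained networks look in a picture, given as the dict that the camera call returned (one of the last four; its "shot" number tells which), for a name from the list of things; names that differ only in an ending like _2 or _b are one class to them, and where a whole thing is asked for, a point or a joint stands for the part that bears it (a point fixed in the world has none). Each returns a list of dicts, best first, with "score" (0 to 1); they miss things now and then, are a little off and sometimes report something else, mostly with a low value. They report only what shows in the picture. A call takes as long as a camera call. They do not tell look-alikes from the thing itself.
- env.boxes_of(target, picture): "point" ([x, y, z] in mm, in world coordinates, good to about 4 mm: the middle of the surface that is visible of it).
- env.tip_of(target, picture): "point" ([x, y, z] in mm, in world coordinates, good to about 4 mm: a listed point, or the origin of a listed thing).
The state is a dict: "t": time; "joints": joint angles; "qvel": joint speeds; "tau": joint torques, N m; "eef_pos": TCP position; "tcp_rot": TCP orientation; "ft_force": force on the tool from outside, world axes, zero at the start; "moment": the same for the moment, N m; "opening": opening from 0.0 (shut) to 1.0 (fully open).
Only numpy, scipy, OpenCV 4.12 (cv2) and the standard library are available. Lean on these libraries where they do the work, as an engineer would, in place of code of your own. Each camera call takes 0.05 s, during which the arm holds its last target.

## Task

Get the round metal tin out of the little oak drawer: the thread cone, the button jar and the tape dispenser stand in the drawer's way, so first stand all three upright on the cutting mat, then pull the drawer open as far as it goes, lift the tin out and set it flat in the empty compartment of the fitting-kit tray. Shut the drawer fully and stand the cone, the jar and the dispenser back upright where each of them stood, the dispenser lying along the drawer front as before. Tip nothing over, and leave the shears and the spray bottle alone.

Things in the scene. Friction and masses are not known exactly. Their poses are not given: they have to be found in the camera images.
- cone: Cone of ecru sewing thread standing upright, 116 mm tall, 0.16 kg. Foot flange 62 mm across; the wound body tapers from 56 mm across at the foot to 49 mm at 94 mm height; grey plastic nose (24 mm) on top. Origin: centre of the underside. Grip the body from above at 65 to 85 mm height (50 mm wide). Stands in a row of three before the drawer, places about 100 mm apart along its front.
- jar: Glass jar of buttons with a steel screw lid, standing upright, 58 mm across and 81 mm tall (lid 55 mm across, from 65 to 81 mm height), 0.16 to 0.26 kg. Origin: centre of the underside. Grip it from above by the glass at 45 to 55 mm height. Stands in the same row before the drawer.
- dispenser: Black weighted tape dispenser, 48 mm wide (its x), 100 mm long (its y, cutter at +y), 0.36 to 0.54 kg. Origin: centre of the underside. Flat upright cheeks, outer faces 48 mm apart, rise to 56 mm from y = -44 to +20 mm, tape roll between them up to 64 mm: grip across the cheeks (along its x) at y = -5 mm, 38 to 45 mm high. Stands in the same row, long side along the drawer front.
- tin: Flat round aluminium screw tin, 56 mm across, 34 mm tall, 0.07 to 0.14 kg. Origin: centre of the underside. Lies on the drawer's floor (19 mm above the bench) just behind its front and rides along with it; its rear is under the chest's top at the start. Grip it across, closing along the drawer's width (drawer sides 70 mm high; only 2 to 13 mm free between tin and front).
- drawer (a joint): How far the oak drawer is pulled out, m: 0 shut, 0.15 fully out at its stop, 0.039 to 0.05 at the start. Slides along -x of drawer_knob, friction 1.2 N, stays where left. The fixed chest is 290 mm wide, 260 deep, 92 high, with a card pad and a reel toward the back of its top (to 114 mm). The drawer front is 286 mm wide, 15 thick, from 8 to 84 mm height.
- drawer_knob (a point): Middle of the drawer's round wooden knob, 46 mm above the bench and 19.5 mm out from the drawer front's outer face; moves with the drawer. Head 25 mm across, from 14 to 29 mm out from the face, on a 14 mm neck. x points into the chest, y along the drawer front (left seen from the robot), z up. Grip its sides from above (closing along y) to pull; push on its end to shut.
- mat: Dark green cutting mat fixed on the bench, to the left or right of the drawer: 220 mm (its x) by 230 mm (its y), 2.5 mm thick. Origin: centre of its underside. Room for the three things side by side.
- tray_empty (a point): Centre of the floor (6 mm above the bench) of the empty compartment of the wooden fitting-kit tray, on the other side of the drawer from the mat. Compartment 108 mm (x) by 103 mm (y) inside. Tray fixed, 120 by 225 mm, walls 22 mm high, 6 mm thick; its other compartment, toward +y, holds a tape measure, a thimble and chalks.
- shears: Blue-handled shears lying flat on the bench beside the chest, about 190 mm long (along its x), 92 mm wide, 14 mm high, loose. Leave alone. Origin: near the middle of its length, at bench height.
- spray: White spray bottle with a light blue trigger head, standing on the bench on the other side of the chest from the shears, 78 mm across, 214 mm tall, loose. Leave alone. Origin: centre of the underside.
Not all that is in view belongs to the job. What is shaped like the cone but purple or yellow is not meant.

How it is judged (in metres and radians):
On the way, in this order (a step that is already met when the one before it is completed fails the run):
1. the cone, the jar and the dispenser all stand upright on the cutting mat, let go (x of cone in the frame of mat between -0.105 and 0.105 m and y of cone in the frame of mat between -0.11 and 0.11 m and height (world z) of each of cone, jar, dispenser below 0.006 m and linear speed of each of cone, jar, dispenser below 0.02 m/s and angle between each of cone, jar, dispenser's own z axis and vertical below 0.12 rad and contact force between the fingers and cone below 0.1 N and x of jar in the frame of mat between -0.105 and 0.105 m and y of jar in the frame of mat between -0.11 and 0.11 m and contact force between the fingers and jar below 0.1 N and x of dispenser in the frame of mat between -0.105 and 0.105 m and y of dispenser in the frame of mat between -0.11 and 0.11 m and contact force between the fingers and dispenser below 0.1 N), for 0.2 s.
2. the drawer is pulled out, by at least 120 mm (value of joint drawer above 0.12 m), for 0.1 s.
3. the tin lies flat on the floor of the tray's empty compartment, let go (x of tin in the frame of tray_empty between -0.027 and 0.027 m and y of tin in the frame of tray_empty between -0.025 and 0.025 m and z of tin in the frame of tray_empty below 0.004 m and linear speed of tin below 0.02 m/s and angle between tin's own z axis and vertical below 0.12 rad and contact force between the fingers and tin below 0.1 N), for 0.2 s.
At the end, for the whole second after the job is handed in: Tin flat and released on the floor of the empty tray compartment; drawer shut to within 6 mm; cone, jar and dispenser upright, released and at rest, each within 15 mm of where it stood at the start, the dispenser's long side within 0.3 rad of the drawer front (all of step 3 and value of joint drawer below 0.006 m and distance of each of cone, jar, dispenser from where it was at the start of the episode below 0.015 m and linear speed of each of cone, jar, dispenser below 0.02 m/s and angle between each of cone, jar, dispenser's own z axis and vertical below 0.12 rad and contact force between the fingers and cone below 0.1 N and contact force between the fingers and jar below 0.1 N and contact force between the fingers and dispenser below 0.1 N and angle between the y axis of dispenser and the y axis of drawer_knob, either way round below 0.3 rad); the robot touches nothing.
It fails at once if the shears or the spray bottle are moved by more than 20 mm (distance of any of shears, spray from where it was at the start of the episode above 0.02 m).
It fails at once if the cone, the jar, the dispenser, the tin or the spray bottle is tipped over (angle between any of cone, jar, dispenser, tin, spray's own z axis and vertical above 0.7 rad).
It also fails if it takes over 144 s, if anything falls off the work surface, if the arm or the gripper's body presses on something with over 40 N, if the wrist force passes 120 N, or if a joint passes its speed limit or range.

## Working session

There is one attempt and no reset: what is moved stays moved. The work goes in short steps, Python scripts to look and compute and a tool call to move; the robot and the scene stay as the last step left them, time stands still between calls to the robot, and variables do not carry over. Pictures are saved under pics/ and viewed, and the job is handed in when it is done.

Besides the shell and the picture viewer there is one more tool, called by a JSON object that holds its "name" and its "arguments", one argument or row to a line. drive_tool: Moves the arm, as the interface text tells. Its arguments: {"type":"object","properties":{"increments":{"type":"array","items":{"type":"array"}},"jaw":{"type":"number"}},"required":["increments"]}

```bash
ls; mkdir -p pics
cat > h.py <<'E'
import numpy as np, cv2
from cell import env
def shot(cam,name):
    p=env.read_camera(cam); cv2.imwrite(f'pics/{name}.png',p['pixels']); return p
def f(p): return 240/np.tan(np.radians(p['vertical_fov'])/2)
def proj(p,X):
    c=p['world_to_cam']@np.append(X,1); return np.array([p['cx'],p['cy']])+f(p)*c[:2]/c[2]
def ray(p,u,v):
    T=np.array(p['world_to_cam']); R=T[:3,:3]; o=-R.T@T[:3,3]
    d=R.T@np.array([(u-p['cx'])/f(p),(v-p['cy'])/f(p),1]); return o,d/np.linalg.norm(d)
def atz(p,u,v,z):
    o,d=ray(p,u,v); return o+d*(z-o[2])/d[2]
E
python3 - <<'E'
from h import *
print(env.state())
for c in ['scene','side','wrist']:
    p=shot(c,c+'0'); print(c,p['vertical_fov'],p['cx'],p['cy'],np.round(p['world_to_cam'],3).tolist())
    for n in ['cone','jar','dispenser','tin','drawer','drawer_knob','mat','tray_empty','shears','spray']:
        for fn in ('boxes_of','tip_of'):
            try:
                r=getattr(env,fn)(n,p)
                print(n,fn,[(np.round(q['point']).tolist(),round(q['score'],2),np.round(proj(p,q['point'])).tolist()) for q in r[:4]])
            except Exception as e: print(n,fn,'ERR',e)
E
```

```text
pics
{'t': 0.0, 'joints': array([-1.05576479e-01,  4.91553579e-01,  1.55944357e+00, -4.65408897e-05,
        1.09167822e+00, -1.05620903e-01]), 'qvel': array([-1.00736115e-03, -1.02866705e-03, -1.47764766e-03, -1.34764614e-03,
        2.76530253e-03, -4.63073808e-05]), 'tau': array([-9.52334158e-04, -6.12640929e+01, -2.58175153e+01,  6.92750537e-02,
        4.83079045e-02, -1.38641695e-05]), 'eef_pos': array([6.24763477e+02, 5.11970475e-02, 2.14067482e+02]), 'tcp_rot': array([-3.14051162e+00, -7.30979200e-05,  1.57086219e+00]), 'ft_force': array([0.17910971, 0.31441627, 0.54787159]), 'moment': array([ 0.00803584,  0.00671931, -0.00954613]), 'opening': 0.9988791828771869}
scene 47.043910959538636 314.08503944697685 244.31490836015854 [[-0.319, 0.948, -0.01, 198.657], [0.803, 0.264, -0.533, -416.482], [-0.503, -0.178, -0.846, 1661.124], [0.0, 0.0, 0.0, 1.0]]
cone boxes_of [([356.0, 270.0, 64.0], 0.9, [450.0, 207.0]), ([359.0, 160.0, 66.0], 0.82, [407.0, 197.0]), ([474.0, 133.0, 68.0], 0.7, [385.0, 229.0]), ([366.0, -154.0, 18.0], 0.53, [290.0, 181.0])]
cone tip_of [([456.0, 129.0, -2.0
[... 4069 characters left out ...]
([600.0, -27.0, 17.0], 0.64, [294.0, 240.0]), ([456.0, 133.0, -0.0], 0.61, [137.0, 69.0])]
drawer boxes_of [([565.0, 52.0, 39.0], 0.92, [251.0, 161.0]), ([471.0, -61.0, 74.0], 0.58, [143.0, 294.0])]
drawer tip_of ERR it knows: cone, dispenser, drawer_knob, jar, mat, shears, spray, tin, tray_empty
drawer_knob boxes_of [([563.0, 53.0, 40.0], 0.7, [248.0, 160.0])]
drawer_knob tip_of [([526.0, 26.0, 43.0], 0.67, [208.0, 191.0])]
mat boxes_of [([526.0, -229.0, 6.0], 0.76, [234.0, 405.0])]
mat tip_of []
tray_empty boxes_of []
tray_empty tip_of [([456.0, 129.0, 0.0], 0.52, [137.0, 74.0])]
shears boxes_of [([469.0, 127.0, 94.0], 0.53, [94.0, 56.0])]
shears tip_of []
spray boxes_of []
spray tip_of []
```

View pics/scene0.png

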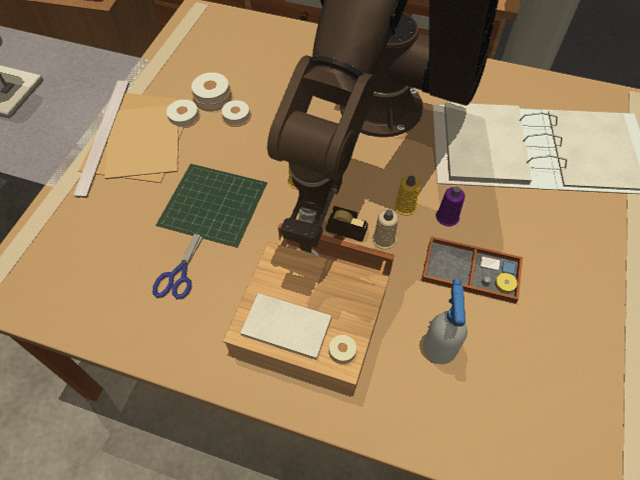

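View pics/side0.png

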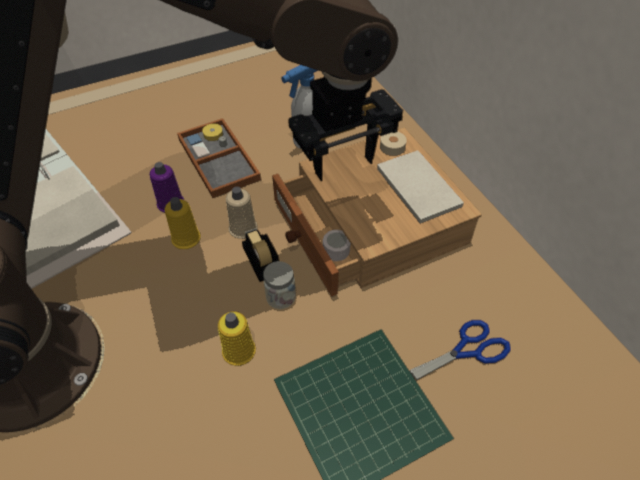

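View pics/wrist0.png

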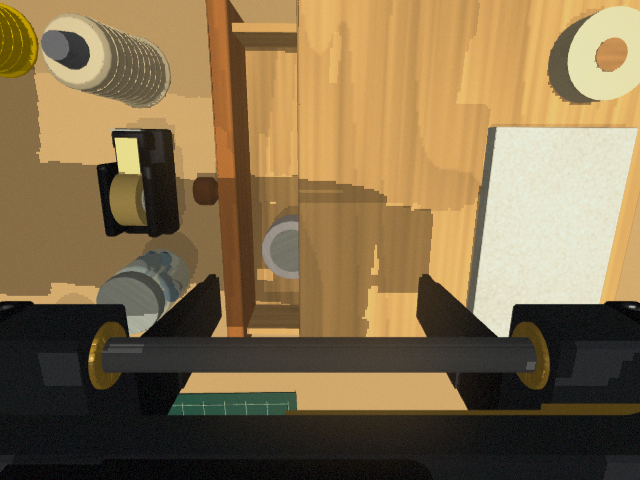

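The wrist view has the ecru cone at (75,45), dispenser (140,180), jar (150,290), knob (205,190) and tin (285,245). Candidates for "cone" in the scene view:
- ecru at (386,229), in the row before the drawer: this one matches the description
- yellow at (407,197)
- purple at (450,207)
- yellow at (295,180), partly hidden

I'll check the choice in a crop and measure the yaws.

Run:
```python
from h import *
p=shot('wrist','w1'); s=shot('side','s1'); c=shot('scene','c1')
im=cv2.resize(s['pixels'][170:320,130:360],None,fx=3,fy=3,interpolation=cv2.INTER_CUBIC); cv2.imwrite('pics/crop1.png',im)
# drawer front top edges
g=cv2.cvtColor(p['pixels'],cv2.COLOR_BGR2HSV)
for v in (5,60,120,200,270,320): 
    row=p['pixels'][v,200:260].astype(int); print(v,[(200+i,row[i].tolist()) for i in range(0,60,6)])
for q in (s,c):
    hsv=cv2.cvtColor(q['pixels'],cv2.COLOR_BGR2HSV)
    m=cv2.inRange(hsv,(55,60,20),(100,255,160)); m=cv2.morphologyEx(m,cv2.MORPH_CLOSE,np.ones((5,5)))
    cs,_=cv2.findContours(m,cv2.RETR_EXTERNAL,cv2.CHAIN_APPROX_SIMPLE); k=max(cs,key=cv2.contourArea)
    b=cv2.approxPolyDP(k,8,True)[:,0]; print([(x.tolist(),np.round(atz(q,*x,2.5)[:2]).tolist()) for x in b])
```

```text
5 [(200, [92, 148, 183]), (206, [52, 98, 148]), (212, [48, 103, 169]), (218, [57, 117, 186]), (224, [53, 105, 171]), (230, [31, 57, 87]), (236, [96, 152, 188]), (242, [97, 151, 188]), (248, [97, 150, 187]), (254, [94, 148, 184])]
60 [(200, [98, 149, 185]), (206, [96, 149, 184]), (212, [48, 98, 160]), (218, [51, 105, 173]), (224, [53, 116, 186]), (230, [34, 60, 93]), (236, [36, 63, 92]), (242, [33, 62, 92]), (248, [90, 157, 205]), (254, [89, 152, 198])]
120 [(200, [110, 169, 210]), (206, [110, 169, 211]), (212, [112, 169, 211]), (218, [48, 101, 164]), (224, [49, 102, 166]), (230, [51, 110, 177]), (236, [33, 63, 92]), (242, [33, 63, 91]), (248, [85, 150, 198]), (254, [83, 142, 190])]
200 [(200, [23, 42, 67]), (206, [24, 45, 71]), (212, [19, 38, 59]), (218, [57, 92, 118]), (224, [33, 72, 113]), (230, [37, 74, 115]), (236, [32, 66, 104]), (242, [27, 49, 78]), (248, [37, 60, 91]), (254, [50, 84, 115])]
270 [(200, [71, 107, 134]), (206, [71, 110, 135]), (212, [68, 107, 133]), (218, [68, 108, 133]), (224, [36, 69, 113]), (230, [36, 72, 110]), (236, [38, 75, 121]), (242, [30, 49, 78]), (248, [30, 55, 82]), (254, [46, 81, 108])]
320 [(200, [14, 29, 29]), (206, [18, 27, 29]), (212, [23, 30, 34]), (218, [16, 25, 34]), (224, [106, 167, 208]), (230, [27, 63, 106]), (236, [38, 74, 120]), (242, [33, 67, 107]), (248, [32, 51, 82]), (254, [49, 82, 106])]
[([381, 331], [595.0, -223.0]), ([275, 380], [380.0, -225.0]), ([323, 479], [383.0, -410.0]), ([382, 479], [465.0, -450.0]), ([451, 438], [598.0, -444.0])]
[([213, 170], [387.0, -376.0]), ([187, 207], [525.0, -389.0]), ([179, 195], [495.0, -427.0]), ([188, 214], [545.0, -377.0]), ([175, 229], [598.0, -388.0]), ([237, 245], [593.0, -216.0]), ([265, 182], [381.0, -223.0])]
```

View pics/crop1.png

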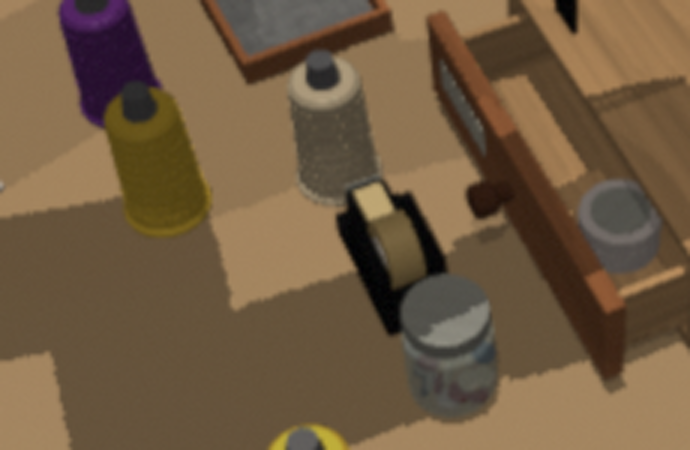

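The crop shows the ecru cone beside the black dispenser and the jar, so the choice holds. Next I'll fit the drawer front's edge and get the dispenser yaw and the tin.

Run:
```python
from h import *
p=shot('wrist','w2')
P=[]
for v in (5,30,60,90,120,150,230,250,270,290,320):
    r=p['pixels'][v].astype(int)[:,2]-p['pixels'][v].astype(int)[:,0]
    row=p['pixels'][v].astype(int); 
    g=cv2.GaussianBlur(p['pixels'],(3,3),0)[v,:,1].astype(int)
    d=np.diff(g)[203:240]; u=203+int(np.argmin(d)); u0=u
    X=atz(p,u0+.5,v,84); P.append(X[:2]); print(v,u0,X.round(1))
P=np.array(P); print(np.polyfit(P[:,1],P[:,0],1))
# dispenser mask
m=(p['pixels'].max(2)<40).astype(np.uint8); m[260:]=0; m[:,220:]=0; m[:100]=0
cs,_=cv2.findContours(m,0,1); k=max(cs,key=cv2.contourArea); print(cv2.minAreaRect(k),cv2.boundingRect(k))
im=cv2.resize(p['pixels'][100:340,80:330],None,fx=3.2,fy=2.5*1,interpolation=cv2.INTER_CUBIC); cv2.imwrite('pics/crop2.png',cv2.resize(p['pixels'][100:340,80:330],None,fx=2.5,fy=2.5,interpolation=cv2.INTER_CUBIC))
```

```text
5 205 [546.3 161.6  84. ]
30 206 [545.8 145.9  84. ]
60 208 [545.7 126.4  84. ]
90 210 [545.6 106.2  84. ]
120 212 [545.5  85.1  84. ]
150 214 [545.3  63.2  84. ]
230 219 [5.448e+02 1.000e-01 8.400e+01]
250 221 [545.2 -16.9  84. ]
270 222 [544.9 -34.3  84. ]
290 223 [544.5 -52.3  84. ]
320 225 [544.4 -80.3  84. ]
[6.43086478e-03 5.44958359e+02]
((136.59457397460938, 183.31381225585938), (108.39482879638672, 76.69757843017578), 84.92039489746094) (97, 129, 82, 108)
```

View pics/crop2.png

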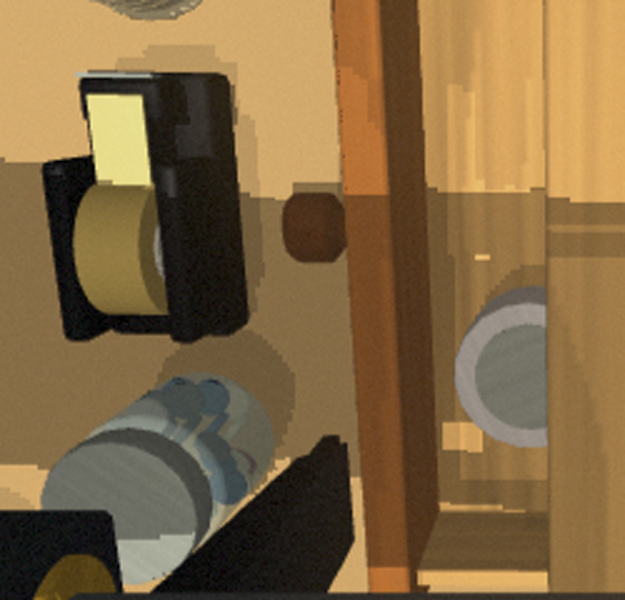

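{"name": "drive_tool", "arguments": {
  "increments": [
    [[0.75, -0.9, 0], [0, 0, 0]],
    [[0.75, -0.9, 0], [0, 0, 0]],
    [[0.75, -0.9, 0], [0, 0, 0]],
    [[0.75, -0.95, 0], [0, 0, 0]],
    [[0.75, -0.95, 0], [0, 0, 0]]
  ],
  "jaw": 1
}}

```text
t: 3.62
eef_pos: [485.6, 113.2, 214.6]
tcp_rot: [3.141, -0.0, 1.57]
ft_force: [0.7, 0.8, -0.6]
opening: 1.0
```

{"name": "drive_tool", "arguments": {
  "increments": [
    [[0.6, -1.0, 0], [0, 0, 0]],
    [[0, 0, 0], [0, 0, 0]],
    [[0, 0, 0], [0, 0, 0]]
  ]
}}

```text
t: 3.87
eef_pos: [456.2, 131.3, 215.2]
tcp_rot: [3.141, -0.0, 1.573]
ft_force: [0.3, -0.6, 0.4]
opening: 0.998
```

Run:
```python
from h import *
s=env.state(); print(s['t'],s['eef_pos'],s['tcp_rot'])
p=shot('wrist','w3')
for n in ['cone','jar','dispenser','drawer_knob']:
    print(n,[(np.round(q['point'],1).tolist(),round(q['score'],2)) for q in env.tip_of(n,p)[:3]],[(np.round(q['point'],1).tolist(),round(q['score'],2)) for q in env.boxes_of(n,p)[:3]])
```

```text
3.8667 [456.20009879 131.32127214 215.20189338] [ 3.14063374e+00 -8.10471779e-05  1.57286972e+00]
cone [([456.6, 130.0, 2.2], 0.94), ([337.4, 157.4, -2.6], 0.74), ([337.2, 272.6, -0.2], 0.66)] [([451.6, 139.5, 100.7], 0.96), ([345.9, 267.6, 94.0], 0.96), ([347.3, 162.1, 95.8], 0.95)]
jar [([458.7, -72.6, 2.5], 0.57)] [([456.3, -49.3, 51.9], 0.8)]
dispenser [([461.8, 29.3, 1.7], 0.6)] [([461.9, 48.1, 46.9], 0.66)]
drawer_knob [([528.9, 20.9, 43.4], 0.73)] [([587.9, 91.0, 18.1], 0.97)]
```

View pics/w3.png

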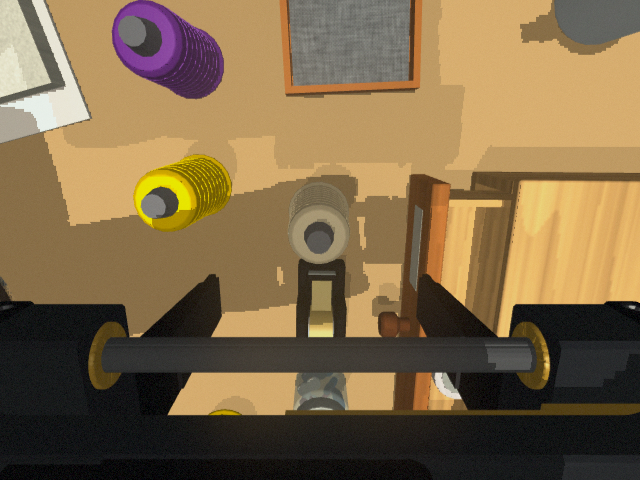

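The cone's nose is at (319,237), centred between the fingers. I'll get its y by triangulation with the side view.

```bash
cat >> h.py <<'E'
def tri(obs):
    A=np.zeros((3,3));b=np.zeros(3)
    for p,u,v in obs:
        o,d=ray(p,u,v);M=np.eye(3)-np.outer(d,d);A+=M;b+=M@o
    return np.linalg.solve(A,b)
E
python3 - <<'E'
from h import *
p=shot('wrist','w4'); s=shot('side','s4')
print(atz(p,319,235,116))
cv2.imwrite('pics/crop4.png',cv2.resize(s['pixels'][150:330,180:340],None,fx=3.3,fy=3.3,interpolation=cv2.INTER_CUBIC))
for X in ([457,131,116],[457,131,0],[457,-71,81],[457,-71,0]): print(X,proj(s,X).round(1),((proj(s,X)-[180,150])*3.3).round())
E
```

```text
[457.61511027 134.52192552 116.        ]
[457, 131, 116] [236.3 188.4] [186. 127.]
[457, 131, 0] [242.8 226.3] [207. 252.]
[457, -71, 81] [277.6 273.1] [322. 406.]
[457, -71, 0] [280.2 297.4] [331. 487.]
```

View pics/crop4.png

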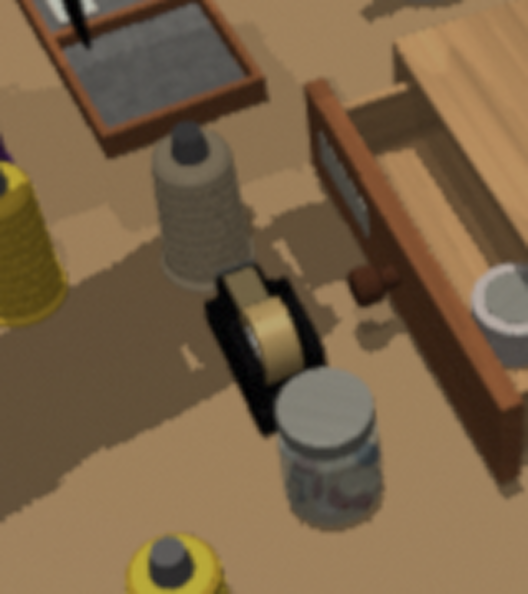

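The side view shows the nose top at (187,130) and the jar lid at (325,403). Both match the predicted points, so cone (457,132) and jar (457,-71) are confirmed at heights 116 and 81. Descending.

{"name": "drive_tool", "arguments": {
  "increments": [
    [[0, 0, 1], [0, 0, 0]],
    [[0, 0, 1], [0, 0, 0]],
    [[0, 0, 1], [0, 0, 0]],
    [[0, 0, 1], [0, 0, 0]],
    [[0.05, 0, 1], [0, 0, 0]]
  ]
}}

```text
t: 4.83
eef_pos: [457.1, 131.9, 63.5]
tcp_rot: [3.141, -0.0, 1.571]
ft_force: [0.6, 1.0, -0.3]
opening: 1.002
```

{"name": "drive_tool", "arguments": {
  "increments": [
    [[0, 0, 0.3], [0, 0, 0]],
    [[0, 0, 0], [0, 0, 0]]
  ]
}}

```text
t: 5.0
eef_pos: [456.2, 131.8, 54.0]
tcp_rot: [-3.138, 0.001, 1.571]
ft_force: [0.4, -0.3, 0.8]
opening: 1.004
```

{"name": "drive_tool", "arguments": {
  "increments": [
    [[0, 0, 0], [0, 0, 0]],
    [[0, 0, 0], [0, 0, 0]],
    [[0, 0, 0], [0, 0, 0]],
    [[0, 0, 0], [0, 0, 0]],
    [[0, 0, 0], [0, 0, 0]]
  ],
  "jaw": -1
}}

```text
t: 5.42
eef_pos: [457.4, 132.1, 56.6]
tcp_rot: [3.14, -0.0, 1.571]
ft_force: [0.1, 0.8, 0.1]
opening: 0.708
```

{"name": "drive_tool", "arguments": {
  "increments": [
    [[0, 0, 0], [0, 0, 0]],
    [[0, 0, 0], [0, 0, 0]],
    [[0, 0, 0], [0, 0, 0]]
  ]
}}

```text
t: 5.67
eef_pos: [457.1, 132.0, 55.9]
tcp_rot: [3.141, -0.0, 1.571]
ft_force: [-0.5, -0.7, 4.9]
opening: 0.531
```

{"name": "drive_tool", "arguments": {
  "increments": [
    [[0, 0, -0.3], [0, 0, 0]],
    [[0, 0, -0.7], [0, 0, 0]],
    [[0, 0, -1], [0, 0, 0]],
    [[0, 0, -1], [0, 0, 0]],
    [[0, 0, -1], [0, 0, 0]]
  ]
}}

```text
t: 6.08
eef_pos: [456.5, 131.9, 177.4]
tcp_rot: [-3.141, 0.0, 1.571]
ft_force: [0.7, 0.2, -1.5]
opening: 0.533
```

{"name": "drive_tool", "arguments": {
  "increments": [
    [[-0.3, 0.1, -0.6], [0, 0, 0]],
    [[-0.6, 0.2, -0.2], [0, 0, 0]],
    [[-0.9, 0.2, 0], [0, 0, 0]],
    [[-0.9, 0.2, 0], [0, 0, 0]],
    [[-0.9, 0.2, 0], [0, 0, 0]]
  ]
}}

```text
t: 6.5
eef_pos: [483.9, 23.0, 200.4]
tcp_rot: [3.141, 0.0, 1.572]
ft_force: [0.2, 0.0, -0.5]
opening: 0.53
```

{"name": "drive_tool", "arguments": {
  "increments": [
    [[-0.9, 0.2, 0], [0, 0, 0]],
    [[-0.9, 0.2, 0], [0, 0, 0]],
    [[-0.9, 0.2, 0], [0, 0, 0]],
    [[-0.9, 0.2, 0], [0, 0, 0]],
    [[-0.9, 0.2, 0], [0, 0, 0]]
  ]
}}

```text
t: 6.92
eef_pos: [513.8, -112.3, 200.1]
tcp_rot: [-3.141, -0.0, 1.571]
ft_force: [0.5, 0.5, -1.7]
opening: 0.536
```

{"name": "drive_tool", "arguments": {
  "increments": [
    [[-0.9, 0.2, 0], [0, 0, 0]],
    [[-0.9, 0.2, 0], [0, 0, 0]],
    [[-0.9, 0.2, 0], [0, 0, 0]],
    [[-0.9, 0.2, 0], [0, 0, 0]],
    [[-0.9, 0.1, 0], [0, 0, 0]]
  ]
}}

```text
t: 7.33
eef_pos: [541.1, -247.3, 200.1]
tcp_rot: [-3.141, -0.0, 1.571]
ft_force: [0.2, 0.2, -1.2]
opening: 0.53
```

{"name": "drive_tool", "arguments": {
  "increments": [
    [[-0.9, 0, 0], [0, 0, 0]],
    [[-0.6, 0, 0], [0, 0, 0]],
    [[-0.1, 0, 0], [0, 0, 0]],
    [[0, 0, 0], [0, 0, 0]]
  ]
}}

```text
t: 7.67
eef_pos: [540.6, -294.5, 199.6]
tcp_rot: [-3.141, -0.001, 1.569]
ft_force: [-0.2, 0.1, -1.2]
opening: 0.531
```

Run:
```python
from h import *
s=env.state(); print(s['t'],s['eef_pos'],s['tcp_rot'],s['opening'])
shot('side','s5')
```

```text
7.6667 [ 540.59070064 -294.50191061  199.55823141] [-3.14115452e+00 -5.04030379e-04  1.56928183e+00] 0.5308994765937461
```

View pics/s5.png

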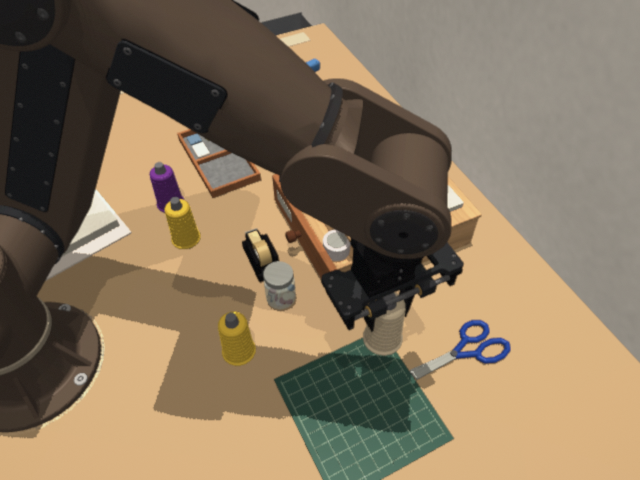

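The side view shows the cone upright in the grip at (383,330), over the mat. Lowering.

{"name": "drive_tool", "arguments": {
  "increments": [
    [[0, 0, 0.9], [0, 0, 0]],
    [[0, 0, 1], [0, 0, 0]],
    [[0, 0, 1], [0, 0, 0]],
    [[0, 0, 1], [0, 0, 0]],
    [[0, 0, 0.5], [0, 0, 0]]
  ]
}}

```text
t: 8.13
eef_pos: [540.0, -291.6, 64.8]
tcp_rot: [-3.139, -0.002, 1.572]
ft_force: [-0.2, -0.2, -2.3]
opening: 0.533
```

{"name": "drive_tool", "arguments": {
  "increments": [
    [[0, 0, 0.2], [0, 0, 0]],
    [[0, 0, 0], [0, 0, 0]],
    [[0, 0, 0], [0, 0, 0]]
  ]
}}

```text
t: 8.38
eef_pos: [541.5, -293.5, 62.6]
tcp_rot: [3.141, 0.0, 1.572]
ft_force: [0.6, 0.1, -0.8]
opening: 0.534
```

{"name": "drive_tool", "arguments": {
  "increments": [
    [[0, 0, 0.1], [0, 0, 0]],
    [[0, 0, 0], [0, 0, 0]],
    [[0, 0, 0], [0, 0, 0]]
  ]
}}

```text
t: 8.63
eef_pos: [541.3, -294.1, 59.5]
tcp_rot: [3.14, 0.001, 1.571]
ft_force: [-0.0, -0.6, -1.9]
opening: 0.531
```

{"name": "drive_tool", "arguments": {
  "increments": [
    [[0, 0, 0.05], [0, 0, 0]],
    [[0, 0, 0], [0, 0, 0]],
    [[0, 0, 0], [0, 0, 0]]
  ]
}}

```text
t: 8.88
eef_pos: [541.4, -294.3, 58.4]
tcp_rot: [3.14, 0.001, 1.571]
ft_force: [-0.5, 0.7, 7.8]
opening: 0.532
```

{"name": "drive_tool", "arguments": {
  "increments": [
    [[0, 0, 0], [0, 0, 0]],
    [[0, 0, 0], [0, 0, 0]],
    [[0, 0, 0], [0, 0, 0]],
    [[0, 0, 0], [0, 0, 0]],
    [[0, 0, 0], [0, 0, 0]]
  ],
  "jaw": 1
}}

```text
t: 9.3
eef_pos: [541.0, -294.0, 57.1]
tcp_rot: [-3.142, -0.0, 1.571]
ft_force: [-0.2, -0.5, 0.1]
opening: 0.822
```

{"name": "drive_tool", "arguments": {
  "increments": [
    [[0, 0, 0], [0, 0, 0]],
    [[0, 0, 0], [0, 0, 0]],
    [[0, 0, -0.5], [0, 0, 0]],
    [[0, 0, -1], [0, 0, 0]],
    [[0, 0, -1], [0, 0, 0]]
  ]
}}

```text
t: 9.72
eef_pos: [540.5, -293.7, 132.1]
tcp_rot: [-3.14, -0.001, 1.571]
ft_force: [0.4, -0.0, 0.8]
opening: 0.999
```

{"name": "drive_tool", "arguments": {
  "increments": [
    [[0, 0, -1], [0, 0, 0]],
    [[0, 0, -1], [0, 0, 0]],
    [[0.8, -0.4, -0.2], [0, 0, 0]],
    [[0.9, -0.4, 0], [0, 0, 0]],
    [[0.9, -0.4, 0], [0, 0, 0]]
  ]
}}

```text
t: 10.13
eef_pos: [504.5, -215.4, 198.7]
tcp_rot: [3.14, 0.001, 1.57]
ft_force: [0.5, 0.6, -0.3]
opening: 1.0
```

{"name": "drive_tool", "arguments": {
  "increments": [
    [[0.9, -0.4, 0], [0, 0, 0]],
    [[0.9, -0.4, 0], [0, 0, 0]],
    [[0.9, -0.4, 0], [0, 0, 0]],
    [[0.9, -0.4, 0], [0, 0, 0]],
    [[0, 0, 0], [0, 0, 0]]
  ]
}}

```text
t: 10.55
eef_pos: [454.6, -104.5, 198.3]
tcp_rot: [-3.14, -0.001, 1.573]
ft_force: [0.5, -0.4, 0.4]
opening: 0.997
```

Run:
```python
from h import *
s=env.state(); print(s['t'],s['eef_pos'],s['tcp_rot'],s['opening'])
p=shot('wrist','w6')
for n in ['cone','jar','dispenser']:
    print(n,[(np.round(q['point'],1).tolist(),round(q['score'],2)) for q in env.tip_of(n,p)[:3]])
shot('side','s6')
```

```text
10.55 [ 454.63703338 -104.48897102  198.28203452] [-3.14025682e+00 -1.02072581e-03  1.57275932e+00] 0.9967431021838931
cone [([342.9, -141.5, 0.9], 0.79), ([542.2, -298.6, 4.8], 0.76)]
jar [([457.9, -71.6, 2.7], 0.61)]
dispenser [([460.5, 27.1, 1.0], 0.75), ([602.9, -26.0, 15.9], 0.31)]
```

View pics/w6.png

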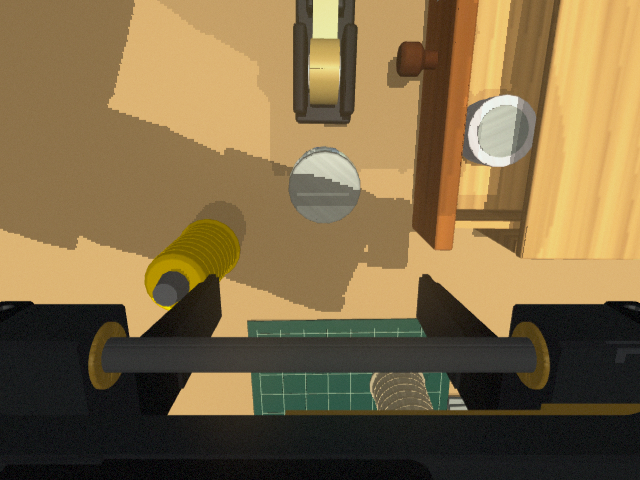

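View pics/s6.png

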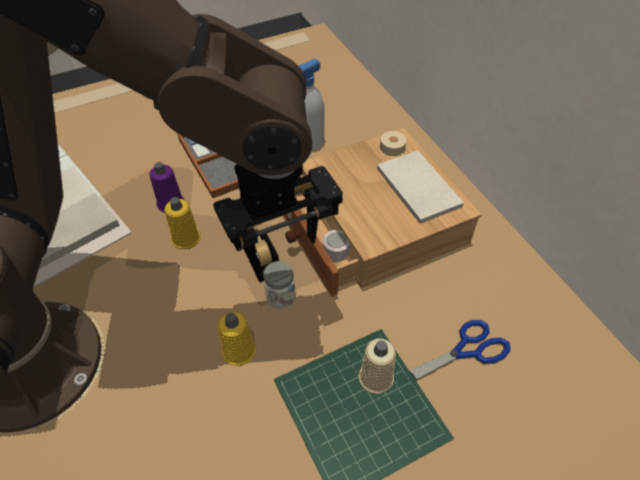

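The cone is upright on the mat at about (542,-297). The wrist view gives the jar lid at (325,186), the dispenser cheeks at columns 294–355, the tin at (500,130) and the knob at (408,58).

Run:
```python
from h import *
p=shot('wrist','w7'); 
print('jar',atz(p,324.5,186,81))
for u,v,z in [(294,25,56),(294,115,56),(355,25,56),(354,115,56),(324,122,0),(502,130,53),(397,58,46),(408,42,46),(408,76,46)]: print(u,v,atz(p,u,v,z).round(1))
```

```text
jar [462.05749323 -71.34282182  81.        ]
294 25 [439.7  43.1  56. ]
294 115 [438.6 -19.6  56. ]
355 25 [484.4  43.1  56. ]
354 115 [485.2 -19.6  56. ]
324 122 [462.7 -23.2   0. ]
502 130 [602.9 -30.9  53. ]
397 58 [518.2  22.7  46. ]
408 42 [526.   33.9  46. ]
408 76 [527.5   9.8  46. ]
```

{"name": "drive_tool", "arguments": {
  "increments": [
    [[0.6, 0.1, 0.4], [0, 0, 0]],
    [[0.5, 0.07, 1], [0, 0, 0]],
    [[0, 0, 1], [0, 0, 0]],
    [[0, 0, 1], [0, 0, 0]],
    [[0, 0, 1], [0, 0, 0]]
  ]
}}

```text
t: 11.27
eef_pos: [462.5, -75.4, 64.8]
tcp_rot: [3.141, 0.0, 1.57]
ft_force: [0.9, 0.2, -0.0]
opening: 1.001
```

{"name": "drive_tool", "arguments": {
  "increments": [
    [[0, 0, 1], [0, 0, 0]],
    [[0, 0, 0.15], [0, 0, 0]],
    [[0, 0, 0], [0, 0, 0]]
  ]
}}

```text
t: 11.52
eef_pos: [461.6, -75.3, 30.3]
tcp_rot: [-3.138, -0.001, 1.57]
ft_force: [-0.0, 0.2, 0.3]
opening: 1.003
```

{"name": "drive_tool", "arguments": {
  "increments": [
    [[0, 0, 0], [0, 0, 0]],
    [[0, 0, 0], [0, 0, 0]],
    [[0, 0, 0], [0, 0, 0]],
    [[0, 0, 0], [0, 0, 0]],
    [[0, 0, 0], [0, 0, 0]]
  ],
  "jaw": -1
}}

```text
t: 11.93
eef_pos: [462.5, -75.1, 32.5]
tcp_rot: [3.14, 0.001, 1.571]
ft_force: [0.5, -0.1, 0.3]
opening: 0.706
```

{"name": "drive_tool", "arguments": {
  "increments": [
    [[0, 0, 0], [0, 0, 0]],
    [[0, 0, 0], [0, 0, 0]],
    [[0, 0, 0], [0, 0, 0]]
  ]
}}

```text
t: 12.18
eef_pos: [462.0, -74.9, 32.1]
tcp_rot: [3.141, 0.0, 1.571]
ft_force: [-1.7, -0.7, 7.4]
opening: 0.606
```

{"name": "drive_tool", "arguments": {
  "increments": [
    [[0, 0, -0.3], [0, 0, 0]],
    [[0, 0, -0.8], [0, 0, 0]],
    [[0, 0, -1], [0, 0, 0]],
    [[0, 0, -1], [0, 0, 0]],
    [[0, 0, -1], [0, 0, 0]]
  ]
}}

```text
t: 12.6
eef_pos: [461.7, -74.8, 156.5]
tcp_rot: [-3.141, -0.0, 1.571]
ft_force: [0.6, -0.3, -0.8]
opening: 0.605
```

{"name": "drive_tool", "arguments": {
  "increments": [
    [[-0.4, 0.1, -0.8], [0, 0, 0]],
    [[-0.8, 0.2, -0.3], [0, 0, 0]],
    [[-0.9, 0.3, 0], [0, 0, 0]],
    [[-0.9, 0.3, 0], [0, 0, 0]],
    [[-0.9, 0.3, 0], [0, 0, 0]]
  ]
}}

```text
t: 13.02
eef_pos: [498.2, -193.1, 188.6]
tcp_rot: [3.141, 0.0, 1.571]
ft_force: [0.0, 0.7, -1.7]
opening: 0.602
```

{"name": "drive_tool", "arguments": {
  "increments": [
    [[-0.9, 0.3, 0], [0, 0, 0]],
    [[-0.9, 0.3, 0], [0, 0, 0]],
    [[-0.9, 0.3, 0], [0, 0, 0]],
    [[-0.9, 0.3, 0], [0, 0, 0]],
    [[-0.9, 0.3, 0], [0, 0, 0]]
  ]
}}

```text
t: 13.43
eef_pos: [543.2, -328.2, 188.1]
tcp_rot: [-3.141, -0.0, 1.571]
ft_force: [-0.3, 0.6, -2.3]
opening: 0.601
```

{"name": "drive_tool", "arguments": {
  "increments": [
    [[-0.9, 0, 0], [0, 0, 0]],
    [[-0.8, 0, 0], [0, 0, 0]],
    [[-0.2, 0, 0], [0, 0, 0]],
    [[0, 0, 0], [0, 0, 0]],
    [[0, 0, 0], [0, 0, 0]]
  ]
}}

```text
t: 13.85
eef_pos: [542.8, -383.3, 187.6]
tcp_rot: [-3.141, -0.001, 1.57]
ft_force: [0.4, 0.3, -1.4]
opening: 0.603
```

Run:
```python
from h import *
s=env.state(); print(s['t'],s['eef_pos'],s['tcp_rot'],s['opening'])
shot('side','s8')
```

```text
13.85 [ 542.78819248 -383.34008941  187.61802511] [-3.14109978e+00 -7.93321496e-04  1.57040862e+00] 0.6028670530629654
```

View pics/s8.png

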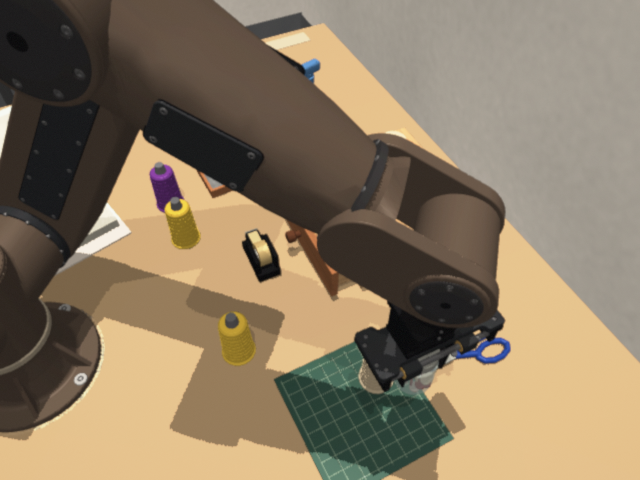

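The jar is in the grip (about 420,375), past the cone. Lowering.

{"name": "drive_tool", "arguments": {
  "increments": [
    [[0, 0, 0.8], [0, 0, 0]],
    [[0, 0, 1], [0, 0, 0]],
    [[0, 0, 1], [0, 0, 0]],
    [[0, 0, 1], [0, 0, 0]],
    [[0, 0, 0.8], [0, 0, 0]]
  ]
}}

```text
t: 14.32
eef_pos: [543.0, -382.1, 48.1]
tcp_rot: [-3.141, -0.001, 1.572]
ft_force: [-0.4, 0.3, -2.2]
opening: 0.603
```

{"name": "drive_tool", "arguments": {
  "increments": [
    [[0, 0, 0.4], [0, 0, 0]],
    [[0, 0, 0], [0, 0, 0]],
    [[0, 0, 0], [0, 0, 0]]
  ]
}}

```text
t: 14.57
eef_pos: [543.6, -383.5, 38.4]
tcp_rot: [3.141, 0.0, 1.572]
ft_force: [0.3, 1.0, -1.3]
opening: 0.602
```

{"name": "drive_tool", "arguments": {
  "increments": [
    [[0, 0, 0.12], [0, 0, 0]],
    [[0, 0, 0], [0, 0, 0]],
    [[0, 0, 0], [0, 0, 0]]
  ]
}}

```text
t: 14.82
eef_pos: [543.5, -384.1, 35.1]
tcp_rot: [3.14, 0.001, 1.571]
ft_force: [-0.9, 0.6, -1.9]
opening: 0.604
```

{"name": "drive_tool", "arguments": {
  "increments": [
    [[0, 0, 0], [0, 0, 0]],
    [[0, 0, 0], [0, 0, 0]],
    [[0, 0, 0], [0, 0, 0]],
    [[0, 0, 0], [0, 0, 0]],
    [[0, 0, 0], [0, 0, 0]]
  ],
  "jaw": 1
}}

```text
t: 15.23
eef_pos: [543.2, -384.1, 34.2]
tcp_rot: [3.141, 0.0, 1.571]
ft_force: [0.8, -0.4, -0.3]
opening: 0.897
```

{"name": "drive_tool", "arguments": {
  "increments": [
    [[0, 0, 0], [0, 0, 0]],
    [[0, 0, 0], [0, 0, 0]],
    [[0, 0, -0.5], [0, 0, 0]],
    [[0, 0, -1], [0, 0, 0]],
    [[0, 0, -1], [0, 0, 0]]
  ]
}}

```text
t: 15.65
eef_pos: [542.7, -383.6, 109.0]
tcp_rot: [-3.14, -0.002, 1.571]
ft_force: [0.5, 0.6, 0.7]
opening: 1.001
```

{"name": "drive_tool", "arguments": {
  "increments": [
    [[0, 0, -1], [0, 0, 0]],
    [[0, 0, -1], [0, 0, 0]],
    [[0.5, 0, -0.8], [0, 0, 0]],
    [[0.9, -0.2, -0.2], [0, 0, 0]],
    [[0.9, -0.2, 0], [0, 0, 0]]
  ]
}}

```text
t: 16.07
eef_pos: [531.4, -315.0, 201.3]
tcp_rot: [3.138, 0.002, 1.57]
ft_force: [-0.2, 1.3, -0.4]
opening: 1.002
```

{"name": "drive_tool", "arguments": {
  "increments": [
    [[0.9, -0.2, 0], [0, 0, 0]],
    [[0.9, -0.2, 0], [0, 0, 0]],
    [[0.9, -0.2, 0], [0, 0, 0]],
    [[0.9, -0.2, 0], [0, 0, 0]],
    [[0.9, -0.2, 0], [0, 0, 0]]
  ]
}}

```text
t: 16.48
eef_pos: [500.6, -178.8, 199.2]
tcp_rot: [3.141, 0.0, 1.571]
ft_force: [0.4, 0.5, 0.1]
opening: 1.003
```

{"name": "drive_tool", "arguments": {
  "increments": [
    [[0.9, -0.2, 0], [0, 0, 0]],
    [[0.9, -0.2, 0], [0, 0, 0]],
    [[0.9, -0.2, 0], [0, 0, 0]],
    [[0.9, -0.3, 0], [0, 0, 0]],
    [[0.9, -0.3, 0], [0, 0, 0]]
  ]
}}

```text
t: 16.9
eef_pos: [464.6, -43.8, 199.1]
tcp_rot: [3.141, 0.0, 1.571]
ft_force: [1.1, -0.2, 0.7]
opening: 0.997
```

Run:
```python
from h import *
s=env.state(); print(s['t'],s['eef_pos'],s['tcp_rot'],s['opening'])
shot('side','s9')
```

```text
16.9 [464.58873856 -43.7921269  199.14152544] [3.14123513e+00 5.07898988e-05 1.57069349e+00] 0.9965480989548252
```

View pics/s9.png

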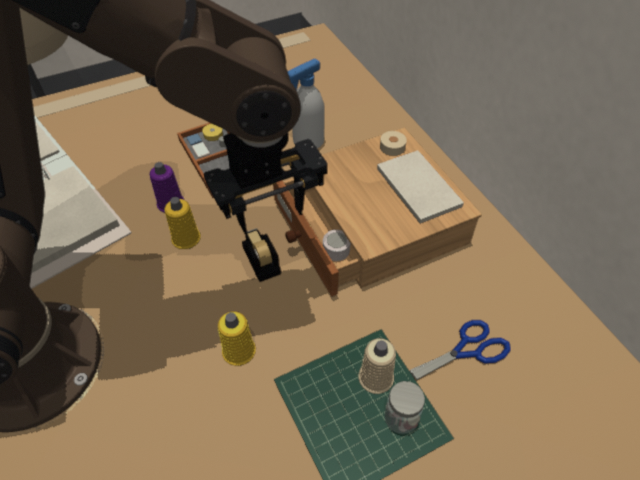

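Cone and jar are upright on the mat at pixels (378,365) and (404,408). With the jaws fully open, the outer finger would hit the knob (its end is at x≈516) when gripping the dispenser, so I'll pre-close to about 70 mm.

{"name": "drive_tool", "arguments": {
  "increments": [
    [[0.8, -0.1, 0], [0, 0, 0]],
    [[0.9, -0.05, 0], [0, 0, 0]],
    [[0.57, 0, 0], [0, 0, 0]],
    [[0, 0, 1], [0, 0, 0]],
    [[0, 0, 1], [0, 0, 0]]
  ],
  "jaw": 0.48
}}

```text
t: 17.37
eef_pos: [461.4, 24.0, 139.6]
tcp_rot: [3.137, 0.0, 1.573]
ft_force: [0.1, -0.2, -0.7]
opening: 0.753
```

{"name": "drive_tool", "arguments": {
  "increments": [
    [[0, 0, 0.5], [0, 0, 0]],
    [[0, 0, 0], [0, 0, 0]],
    [[0, 0, 0], [0, 0, 0]]
  ]
}}

```text
t: 17.62
eef_pos: [460.6, 23.1, 124.0]
tcp_rot: [-3.14, -0.0, 1.571]
ft_force: [0.1, -1.1, -0.0]
opening: 0.74
```

Run:
```python
from h import *
s=env.state(); print(s['t'],s['eef_pos'],s['tcp_rot'],s['opening'])
shot('side','s10');shot('wrist','w10');p=shot('scene','c10')
a=cv2.imread('pics/s10.png')[170:300,200:360]; b=p['pixels'][180:310,260:420]
cv2.imwrite('pics/cr10.png',np.hstack([cv2.resize(x,None,fx=2.5,fy=2.5,interpolation=2) for x in (a,b)]))
```

```text
17.6167 [460.57669299  23.10799827 123.99350462] [-3.14040650e+00 -1.32448679e-04  1.57073716e+00] 0.7399759450821117
```

View pics/cr10.png

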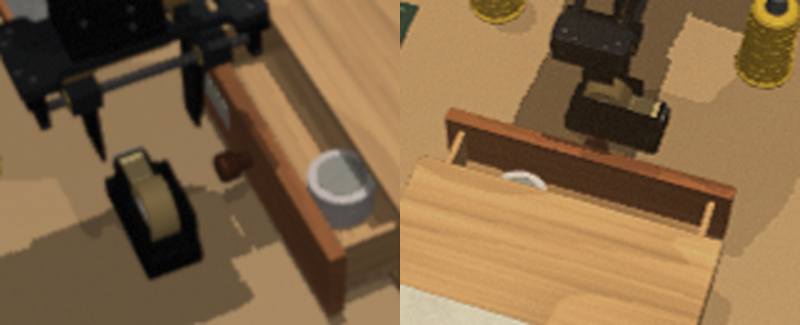

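View pics/w10.png

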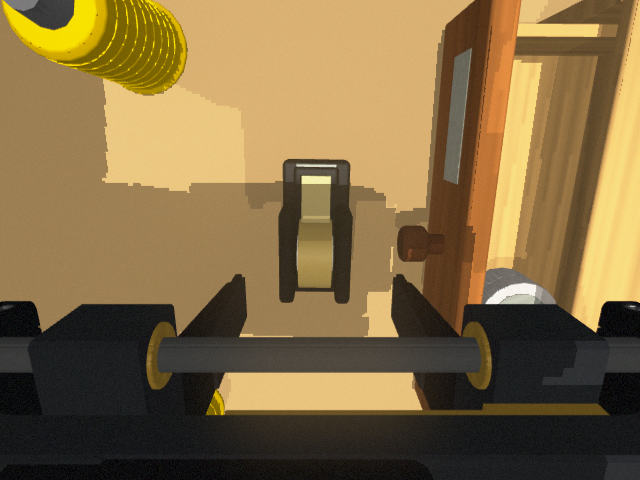

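Run:
```python
from h import *
p=shot('wrist','w11')
for u,v,z in [(279,250,56),(351,250,56),(315,301,40),(315,301,56),(315,160,45),(397,243,46),(410,262,46),(410,226,46)]: print(u,v,z,atz(p,u,v,z).round(1))
```

```text
279 250 56 [435.5  24.9  56. ]
351 250 56 [482.6  24.9  56. ]
315 301 40 [458.8 -18.7  40. ]
315 301 56 [459.  -11.3  56. ]
315 160 45 [459.2  81.9  45. ]
397 243 46 [514.6  26.7  46. ]
410 262 46 [524.3  13.1  46. ]
410 226 46 [522.6  38.6  46. ]
```

{"name": "drive_tool", "arguments": {
  "increments": [
    [[0.06, -0.05, 0.5], [0, 0, 0]],
    [[0, 0, 0.7], [0, 0, 0]],
    [[0, 0, 0.7], [0, 0, 0]],
    [[0, 0, 0.7], [0, 0, 0]],
    [[0, 0, 0.7], [0, 0, 0]]
  ]
}}

```text
t: 18.23
eef_pos: [459.8, 24.8, 25.1]
tcp_rot: [3.139, 0.0, 1.571]
ft_force: [0.1, 0.3, -0.5]
opening: 0.739
```

{"name": "drive_tool", "arguments": {
  "increments": [
    [[0, 0, 0.04], [0, 0, 0]],
    [[0, 0, 0], [0, 0, 0]],
    [[0, 0, 0], [0, 0, 0]]
  ]
}}

```text
t: 18.48
eef_pos: [459.7, 24.9, 24.9]
tcp_rot: [3.14, 0.0, 1.571]
ft_force: [-0.1, -0.4, -0.2]
opening: 0.742
```

{"name": "drive_tool", "arguments": {
  "increments": [
    [[0, 0, 0], [0, 0, 0]],
    [[0, 0, 0], [0, 0, 0]],
    [[0, 0, 0], [0, 0, 0]],
    [[0, 0, 0], [0, 0, 0]],
    [[0, 0, 0], [0, 0, 0]]
  ],
  "jaw": -1
}}

```text
t: 18.9
eef_pos: [459.2, 24.9, 24.4]
tcp_rot: [3.141, 0.0, 1.571]
ft_force: [-1.4, -0.4, 7.7]
opening: 0.502
```

{"name": "drive_tool", "arguments": {
  "increments": [
    [[0, 0, 0], [0, 0, 0]],
    [[0, 0, 0], [0, 0, 0]],
    [[0, 0, 0], [0, 0, 0]]
  ]
}}

```text
t: 19.15
eef_pos: [459.2, 24.9, 24.4]
tcp_rot: [3.141, 0.0, 1.571]
ft_force: [-1.3, 0.8, 8.0]
opening: 0.505
```

{"name": "drive_tool", "arguments": {
  "increments": [
    [[0, 0, -0.3], [0, 0, 0]],
    [[0, 0, -0.8], [0, 0, 0]],
    [[0, 0, -1], [0, 0, 0]],
    [[0, 0, -1], [0, 0, 0]],
    [[0, 0, -1], [0, 0, 0]]
  ]
}}

```text
t: 19.57
eef_pos: [458.4, 25.0, 148.5]
tcp_rot: [-3.141, -0.0, 1.571]
ft_force: [0.8, -0.3, -3.5]
opening: 0.504
```

{"name": "drive_tool", "arguments": {
  "increments": [
    [[-0.4, 0, -0.8], [0, 0, 0]],
    [[-0.8, 0, -0.1], [0, 0, 0]],
    [[-0.9, 0, 0], [0, 0, 0]],
    [[-0.9, 0, 0], [0, 0, 0]],
    [[-0.9, 0, 0], [0, 0, 0]]
  ]
}}

```text
t: 19.98
eef_pos: [458.6, -93.0, 174.5]
tcp_rot: [3.141, 0.0, 1.571]
ft_force: [0.3, 0.5, -4.8]
opening: 0.504
```

{"name": "drive_tool", "arguments": {
  "increments": [
    [[-0.9, 0, 0], [0, 0, 0]],
    [[-0.9, -0.2, 0], [0, 0, 0]],
    [[-0.9, -0.2, 0], [0, 0, 0]],
    [[-0.9, -0.2, 0], [0, 0, 0]],
    [[-0.9, -0.2, 0], [0, 0, 0]]
  ]
}}

```text
t: 20.4
eef_pos: [434.2, -228.1, 174.1]
tcp_rot: [-3.141, -0.0, 1.571]
ft_force: [0.1, -0.0, -3.9]
opening: 0.508
```

{"name": "drive_tool", "arguments": {
  "increments": [
    [[-0.9, -0.2, 0], [0, 0, 0]],
    [[-0.9, 0, 0], [0, 0, 0]],
    [[-0.9, 0, 0], [0, 0, 0]],
    [[-0.9, 0, 0], [0, 0, 0]],
    [[-0.2, 0, 0], [0, 0, 0]]
  ]
}}

```text
t: 20.82
eef_pos: [428.8, -344.3, 174.1]
tcp_rot: [3.141, 0.001, 1.569]
ft_force: [-1.2, 0.3, -3.7]
opening: 0.503
```

{"name": "drive_tool", "arguments": {
  "increments": [
    [[0, 0, 0], [0, 0, 0]],
    [[0, 0, 0], [0, 0, 0]]
  ]
}}

```text
t: 20.98
eef_pos: [428.6, -340.4, 173.7]
tcp_rot: [-3.141, -0.001, 1.57]
ft_force: [0.4, 0.5, -4.4]
opening: 0.507
```

Run:
```python
from h import *
s=env.state(); print(s['t'],s['eef_pos'],s['tcp_rot'],s['opening'])
shot('side','s12'); shot('wrist','w12')
```

```text
20.9833 [ 428.62579718 -340.39744587  173.70721771] [-3.14081388e+00 -1.10387660e-03  1.57018213e+00] 0.5069700376612334
```

View pics/s12.png

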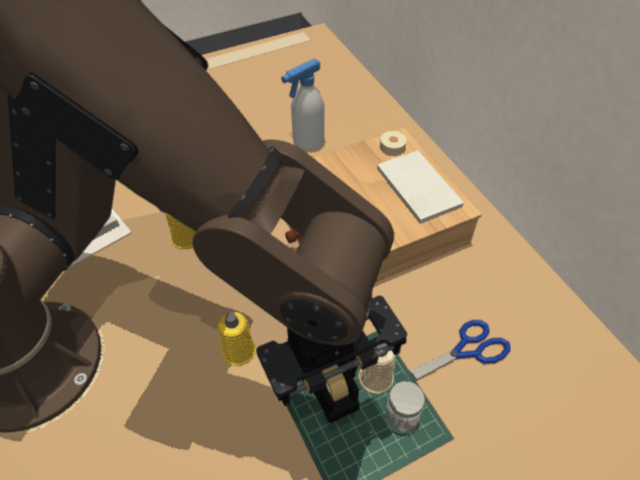

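View pics/w12.png

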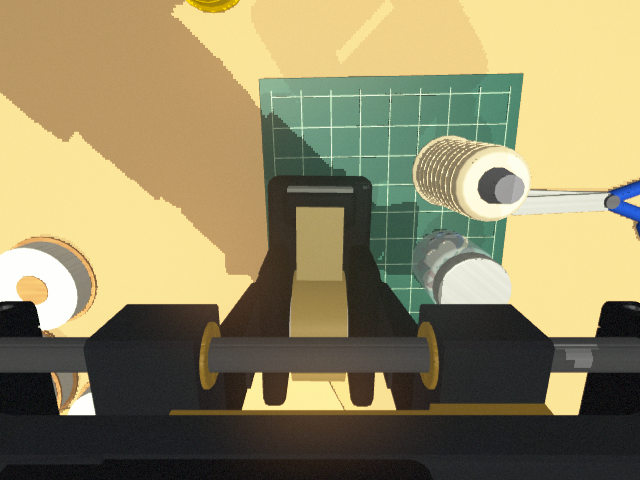

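Dispenser held level, clear of the cone (480,180) and jar (465,275) in the wrist view. Lowering.

{"name": "drive_tool", "arguments": {
  "increments": [
    [[0, 0, 0.8], [0, 0, 0]],
    [[0, 0, 1], [0, 0, 0]],
    [[0, 0, 1], [0, 0, 0]],
    [[0, 0, 1], [0, 0, 0]],
    [[0, 0, 0.6], [0, 0, 0]]
  ]
}}

```text
t: 21.5
eef_pos: [428.7, -339.2, 39.6]
tcp_rot: [-3.14, -0.002, 1.572]
ft_force: [-0.8, 1.1, -5.1]
opening: 0.505
```

{"name": "drive_tool", "arguments": {
  "increments": [
    [[0, 0, 0.35], [0, 0, 0]],
    [[0, 0, 0], [0, 0, 0]],
    [[0, 0, 0], [0, 0, 0]]
  ]
}}

```text
t: 21.75
eef_pos: [429.5, -340.7, 31.9]
tcp_rot: [3.141, 0.0, 1.572]
ft_force: [0.2, -0.7, -4.0]
opening: 0.505
```

{"name": "drive_tool", "arguments": {
  "increments": [
    [[0, 0, 0.13], [0, 0, 0]],
    [[0, 0, 0], [0, 0, 0]],
    [[0, 0, 0], [0, 0, 0]]
  ]
}}

```text
t: 22.0
eef_pos: [429.4, -341.2, 28.3]
tcp_rot: [3.141, 0.001, 1.571]
ft_force: [-0.2, 0.9, -4.3]
opening: 0.503
```

{"name": "drive_tool", "arguments": {
  "increments": [
    [[0, 0, 0.05], [0, 0, 0]],
    [[0, 0, 0], [0, 0, 0]],
    [[0, 0, 0], [0, 0, 0]]
  ]
}}

```text
t: 22.25
eef_pos: [429.5, -341.4, 26.9]
tcp_rot: [3.14, 0.001, 1.571]
ft_force: [0.3, 1.2, 6.2]
opening: 0.505
```

{"name": "drive_tool", "arguments": {
  "increments": [
    [[0, 0, 0], [0, 0, 0]],
    [[0, 0, 0], [0, 0, 0]],
    [[0, 0, 0], [0, 0, 0]],
    [[0, 0, 0], [0, 0, 0]],
    [[0, 0, 0], [0, 0, 0]]
  ],
  "jaw": 0.6
}}

```text
t: 22.67
eef_pos: [429.1, -341.1, 25.9]
tcp_rot: [3.141, 0.0, 1.571]
ft_force: [-0.8, -0.2, 0.0]
opening: 0.779
```

{"name": "drive_tool", "arguments": {
  "increments": [
    [[0, 0, 0], [0, 0, 0]],
    [[0, 0, -0.5], [0, 0, 0]],
    [[0, 0, -1], [0, 0, 0]],
    [[0, 0, -1], [0, 0, 0]],
    [[0, 0, -1], [0, 0, 0]]
  ]
}}

```text
t: 23.08
eef_pos: [428.9, -340.9, 131.9]
tcp_rot: [-3.141, -0.001, 1.571]
ft_force: [0.7, 0.1, 0.1]
opening: 0.799
```

{"name": "drive_tool", "arguments": {
  "increments": [
    [[0, 0, -1], [0, 0, 0]],
    [[0, 0, -1], [0, 0, 0]],
    [[0.5, 0, -0.8], [0, 0, 0]],
    [[0.9, 0.2, -0.2], [0, 0, 0]],
    [[0.9, 0.2, 0], [0, 0, 0]]
  ]
}}

```text
t: 23.5
eef_pos: [441.5, -272.1, 223.0]
tcp_rot: [3.139, 0.002, 1.569]
ft_force: [0.3, 0.4, -0.0]
opening: 0.8
```

Run:
```python
from h import *
s=env.state(); print(s['t'],s['eef_pos'],s['tcp_rot'],s['opening'])
shot('side','s13')
```

```text
23.5 [ 441.46079925 -272.10677566  223.02657366] [3.13856616e+00 2.36109393e-03 1.56914851e+00] 0.8004217141461567
```

View pics/s13.png

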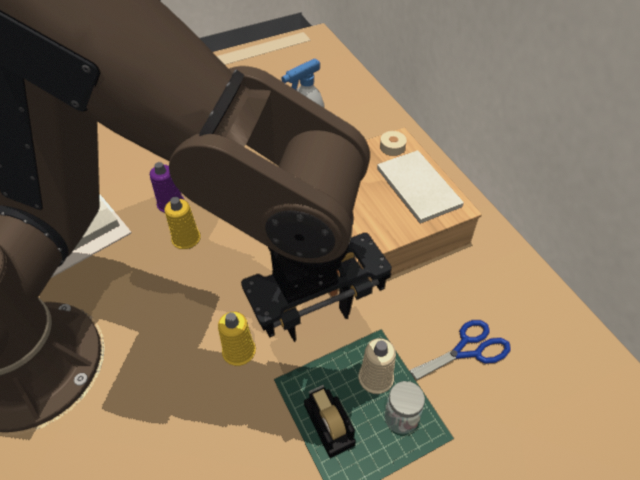

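All three stand upright on the mat: cone (378,365), jar (404,408), dispenser (330,418). Next I'll turn the tool 90° for the knob.

{"name": "drive_tool", "arguments": {
  "increments": [
    [[0, 0, 0], [0, 0, -0.98]],
    [[0, 0, 0], [0, 0, -0.98]],
    [[0, 0, 0], [0, 0, -0.98]],
    [[0, 0, 0], [0, 0, -0.98]],
    [[0, 0, 0], [0, 0, -0.98]]
  ]
}}

```text
t: 23.97
eef_pos: [441.1, -272.0, 220.8]
tcp_rot: [-3.142, -0.0, 1.967]
ft_force: [0.6, -0.1, 0.4]
opening: 0.801
```

{"name": "drive_tool", "arguments": {
  "increments": [
    [[0, 0, 0], [0, 0, -0.98]],
    [[0, 0, 0], [0, 0, -0.98]],
    [[0, 0, 0], [0, 0, -0.98]],
    [[0, 0, 0], [0, 0, -0.98]],
    [[0, 0, 0], [0, 0, -0.98]]
  ]
}}

```text
t: 24.38
eef_pos: [441.0, -272.0, 220.8]
tcp_rot: [3.142, -0.0, 2.359]
ft_force: [-0.2, -0.2, -0.4]
opening: 0.799
```

{"name": "drive_tool", "arguments": {
  "increments": [
    [[0, 0, 0], [0, 0, -0.98]],
    [[0, 0, 0], [0, 0, -0.98]],
    [[0, 0, 0], [0, 0, -0.98]],
    [[0, 0, 0], [0, 0, -0.98]],
    [[0, 0, 0], [0, 0, -0.98]]
  ]
}}

```text
t: 24.8
eef_pos: [441.0, -272.0, 220.8]
tcp_rot: [3.141, -0.0, 2.751]
ft_force: [0.6, -0.4, -0.4]
opening: 0.797
```

{"name": "drive_tool", "arguments": {
  "increments": [
    [[0, 0, 0], [0, 0, -0.98]],
    [[0, 0, 0], [0, 0, -0.98]],
    [[0, 0, 0], [0, 0, -0.99]],
    [[0, 0, 0], [0, 0, -0.99]],
    [[0, 0, 0], [0, 0, -1]]
  ]
}}

```text
t: 25.22
eef_pos: [441.0, -272.0, 220.8]
tcp_rot: [3.141, -0.0, -3.137]
ft_force: [-0.5, -0.6, -1.5]
opening: 0.799
```

{"name": "drive_tool", "arguments": {
  "increments": [
    [[0, 0, 0], [0, 0, 0]],
    [[0, 0, 0], [0, 0, 0]]
  ]
}}

```text
t: 25.38
eef_pos: [441.0, -272.1, 220.8]
tcp_rot: [3.141, -0.0, 3.14]
ft_force: [0.3, -0.4, -0.7]
opening: 0.802
```

{"name": "drive_tool", "arguments": {
  "increments": [
    [[-0.28, 0.9, 0], [0, 0, 0]],
    [[-0.28, 1, 0], [0, 0, 0]],
    [[-0.28, 1, 0], [0, 0, 0]],
    [[-0.28, 1, 0], [0, 0, 0]],
    [[-0.28, 1, 0], [0, 0, 0]]
  ]
}}

```text
t: 25.8
eef_pos: [483.2, -123.7, 221.0]
tcp_rot: [-3.142, 0.0, 3.139]
ft_force: [1.6, -0.5, 0.1]
opening: 0.803
```

{"name": "drive_tool", "arguments": {
  "increments": [
    [[-0.28, 1, 0.4], [0, 0, 0]],
    [[-0.28, 1, 0.6], [0, 0, 0]],
    [[-0.28, 1, 0.6], [0, 0, 0]],
    [[-0.28, 1, 0.5], [0, 0, 0]],
    [[-0.22, 1, 0], [0, 0, 0]]
  ]
}}

```text
t: 26.22
eef_pos: [522.4, 26.6, 155.4]
tcp_rot: [3.141, -0.004, 3.139]
ft_force: [0.8, -1.4, 0.4]
opening: 0.8
```

{"name": "drive_tool", "arguments": {
  "increments": [
    [[0, 0.03, 0], [0, 0, 0]],
    [[0, 0, 0], [0, 0, 0]],
    [[0, 0, 0], [0, 0, 0]]
  ]
}}

```text
t: 26.47
eef_pos: [523.1, 25.7, 158.0]
tcp_rot: [-3.141, 0.0, 3.141]
ft_force: [0.4, 0.4, 0.2]
opening: 0.8
```

Run:
```python
from h import *
s=env.state(); print(s['t'],s['eef_pos'],s['tcp_rot'],s['opening'])
p=shot('wrist','w14')
for n in ['drawer_knob','tin']:
    print(n,[(np.round(q['point'],1).tolist(),round(q['score'],2),proj(p,q['point']).round().tolist()) for q in env.tip_of(n,p)[:3]])
```

```text
26.4667 [523.13782107  25.67550348 157.97713527] [-3.14144214e+00  6.41994973e-05  3.14108273e+00] 0.8000235943333339
drawer_knob [([529.8, 26.0, 43.3], 0.8, [320.0, 244.0])]
tin [([599.6, -26.0, 17.2], 0.93, [261.0, 311.0])]
```

View pics/w14.png

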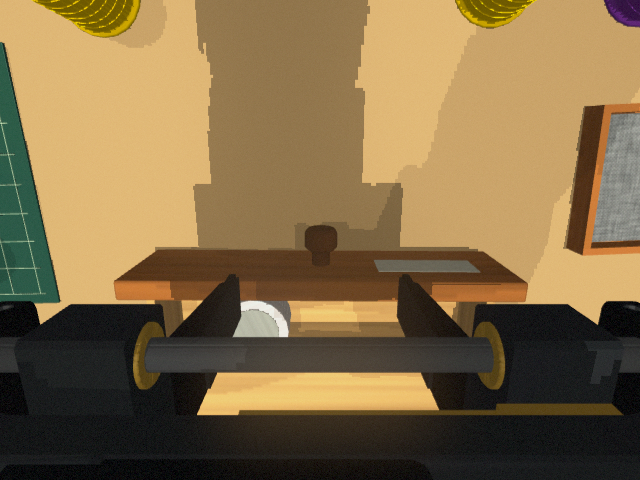

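The knob head at (321,240) is centred between the fingers. Descending to grip.

{"name": "drive_tool", "arguments": {
  "increments": [
    [[0, 0, 0.8], [0, 0, 0]],
    [[0, 0, 1], [0, 0, 0]],
    [[0, 0, 1], [0, 0, 0]],
    [[0, 0, 1], [0, 0, 0]],
    [[0, 0, 0.55], [0, 0, 0]]
  ]
}}

```text
t: 27.03
eef_pos: [522.3, 24.9, 25.1]
tcp_rot: [3.141, -0.002, 3.14]
ft_force: [0.3, -0.2, 0.1]
opening: 0.799
```

{"name": "drive_tool", "arguments": {
  "increments": [
    [[0, 0, 0], [0, 0, 0]],
    [[0, 0, 0], [0, 0, 0]],
    [[0, 0, 0], [0, 0, 0]],
    [[0, 0, 0], [0, 0, 0]],
    [[0, 0, 0], [0, 0, 0]]
  ],
  "jaw": -1
}}

```text
t: 27.45
eef_pos: [523.8, 25.7, 28.7]
tcp_rot: [-3.141, 0.002, -3.141]
ft_force: [0.4, 0.2, -0.0]
opening: 0.508
```

{"name": "drive_tool", "arguments": {
  "increments": [
    [[0, 0, 0], [0, 0, 0]],
    [[0, 0, 0], [0, 0, 0]],
    [[0, 0, 0], [0, 0, 0]],
    [[0, 0, 0], [0, 0, 0]],
    [[0, 0, 0], [0, 0, 0]]
  ]
}}

```text
t: 27.87
eef_pos: [523.3, 27.1, 27.8]
tcp_rot: [3.14, 0.001, -3.142]
ft_force: [-0.5, 12.2, 4.2]
opening: 0.249
```

{"name": "drive_tool", "arguments": {
  "increments": [
    [[0.2, 0.05, 0], [0, 0, 0]],
    [[0.4, 0, 0], [0, 0, 0]],
    [[0.6, 0, 0], [0, 0, 0]],
    [[0.6, 0, 0], [0, 0, 0]],
    [[0.6, 0, 0], [0, 0, 0]]
  ]
}}

```text
t: 28.28
eef_pos: [451.0, 27.6, 27.8]
tcp_rot: [3.141, 0.002, -3.141]
ft_force: [2.8, 5.8, 0.2]
opening: 0.246
```

{"name": "drive_tool", "arguments": {
  "increments": [
    [[0.5, 0, 0], [0, 0, 0]],
    [[0.2, 0, 0], [0, 0, 0]],
    [[0, 0, 0], [0, 0, 0]],
    [[0, 0, 0], [0, 0, 0]]
  ]
}}

```text
t: 28.62
eef_pos: [429.5, 27.7, 27.7]
tcp_rot: [3.141, -0.001, -3.141]
ft_force: [-0.9, 7.4, 4.9]
opening: 0.252
```

{"name": "drive_tool", "arguments": {
  "increments": [
    [[0.15, 0, 0], [0, 0, 0]],
    [[0.1, 0, 0], [0, 0, 0]],
    [[0, 0, 0], [0, 0, 0]]
  ]
}}

```text
t: 28.87
eef_pos: [422.4, 27.7, 27.7]
tcp_rot: [3.141, 0.0, -3.141]
ft_force: [-0.5, 7.3, 5.5]
opening: 0.252
```

{"name": "drive_tool", "arguments": {
  "increments": [
    [[0.1, 0, 0], [0, 0, 0]],
    [[0.0, 0, 0], [0, 0, 0]],
    [[0, 0, 0], [0, 0, 0]]
  ]
}}

```text
t: 29.12
eef_pos: [422.3, 27.7, 27.8]
tcp_rot: [-3.142, 0.006, -3.141]
ft_force: [10.8, 11.8, -4.4]
opening: 0.25
```

At the stop (the force rises at x≈422). Releasing, rising and moving over the tin.

{"name": "drive_tool", "arguments": {
  "increments": [
    [[-0.1, 0, 0], [0, 0, 0]],
    [[0, 0, 0], [0, 0, 0]],
    [[0, 0, 0], [0, 0, 0]],
    [[0, 0, 0], [0, 0, 0]],
    [[0, 0, 0], [0, 0, 0]]
  ],
  "jaw": 0.6
}}

```text
t: 29.53
eef_pos: [422.4, 27.2, 27.4]
tcp_rot: [-3.142, -0.0, -3.141]
ft_force: [-0.1, 0.4, 0.4]
opening: 0.546
```

{"name": "drive_tool", "arguments": {
  "increments": [
    [[0, 0, 0], [0, 0, 0]],
    [[0, 0, -0.6], [0, 0, 0]],
    [[0, 0, -1], [0, 0, 0]],
    [[0, 0, -1], [0, 0, 0]],
    [[0, 0, -1], [0, 0, 0]]
  ]
}}

```text
t: 29.95
eef_pos: [422.1, 27.3, 136.6]
tcp_rot: [3.142, -0.001, -3.141]
ft_force: [0.6, -0.3, -0.9]
opening: 0.797
```

{"name": "drive_tool", "arguments": {
  "increments": [
    [[0, 0, -1], [0, 0, 0]],
    [[-0.5, -0.3, -0.3], [0, 0, 0]],
    [[-0.8, -0.5, 0], [0, 0, 0]],
    [[-0.8, -0.5, 0], [0, 0, 0]],
    [[-0.5, -0.5, 0], [0, 0, 0]]
  ]
}}

```text
t: 30.37
eef_pos: [502.5, -27.5, 174.9]
tcp_rot: [-3.141, 0.002, -3.141]
ft_force: [-0.2, -0.1, 0.3]
opening: 0.804
```

{"name": "drive_tool", "arguments": {
  "increments": [
    [[0, 0, 0], [0, 0, 0]],
    [[0, 0, 0], [0, 0, 0]]
  ]
}}

```text
t: 30.53
eef_pos: [500.6, -27.1, 174.0]
tcp_rot: [3.141, -0.001, 3.141]
ft_force: [-0.8, 0.8, -0.4]
opening: 0.799
```

Run:
```python
from h import *
s=env.state(); print(s['t'],s['eef_pos'],s['tcp_rot'],s['opening'])
p=shot('wrist','w15'); q2=shot('side','s15')
for P in (p,q2):
  for n in ['drawer_knob','tin']:
    print(n,[(np.round(q['point'],1).tolist(),round(q['score'],2),proj(P,q['point']).round().tolist()) for q in env.tip_of(n,P)[:3]])
```

```text
30.5333 [500.60089066 -27.13843467 174.00320491] [ 3.14142418e+00 -8.31713885e-04  3.14074394e+00] 0.7991546242583419
drawer_knob [([424.6, 24.8, 46.3], 0.56, [388.0, 133.0])]
tin [([502.0, -24.8, 18.8], 0.83, [322.0, 226.0])]
drawer_knob [([428.6, 26.5, 46.9], 0.72, [246.0, 252.0])]
tin [([494.4, -27.0, 16.6], 0.75, [288.0, 269.0])]
```

View pics/w15.png

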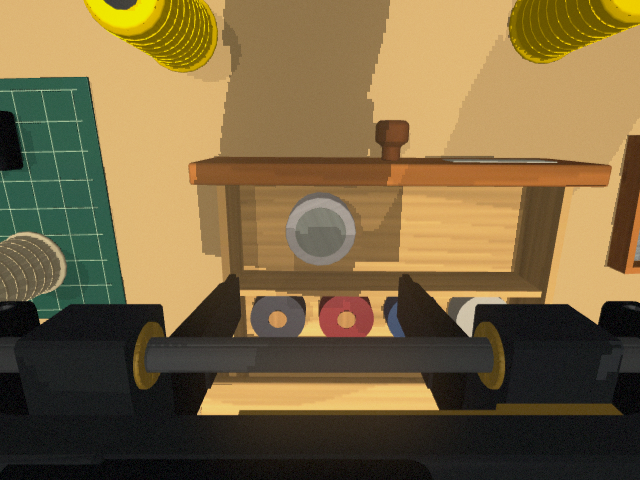

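View pics/s15.png

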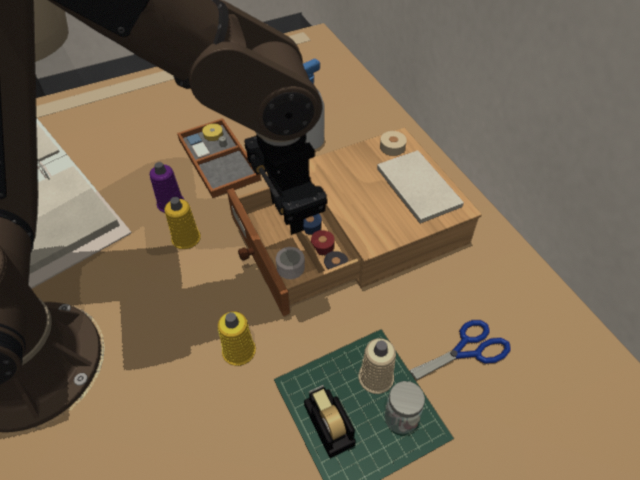

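The drawer is fully out. The tin's lid is at (321,230) in the wrist view, with a divider behind it at row ~285.

Run:
```python
from h import *
p=shot('wrist','w16')
g=p['pixels'].copy()
for u,v,z in [(321,229,53),(287,230,53),(355,230,53),(321,193,53),(321,266,53),(321,271,60),(400,185,84),(400,165,84)]: print(u,v,z,atz(p,u,v,z).round(1))
s=env.read_camera('side')
print(proj(s,[499,-27,53]))
cv2.imwrite('pics/cr16.png',cv2.resize(s['pixels'][190:320,220:380],None,fx=4,fy=4,interpolation=2))
```

```text
321 229 53 [496.6 -24.9  53. ]
287 230 53 [497.4 -51.6  53. ]
355 230 53 [497.4   1.8  53. ]
321 193 53 [468.2 -25.   53. ]
321 266 53 [527.3 -24.8  53. ]
321 271 60 [529.  -24.9  60. ]
400 185 84 [458.1  28.5  84. ]
400 165 84 [444.7  27.7  84. ]
[289.51305816 257.07089313]
```

View pics/cr16.png

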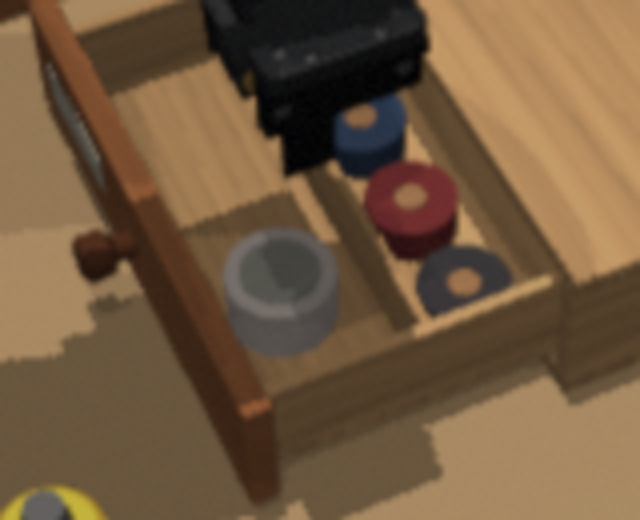

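{"name": "drive_tool", "arguments": {
  "increments": [
    [[0.12, 0.07, 0.6], [0, 0, 0]],
    [[0, 0, 1], [0, 0, 0]],
    [[0, 0, 1], [0, 0, 0]],
    [[0, 0, 1], [0, 0, 0]],
    [[0, 0, 0.9], [0, 0, 0]]
  ]
}}

```text
t: 31.35
eef_pos: [496.9, -24.3, 38.2]
tcp_rot: [-3.142, 0.0, -3.141]
ft_force: [0.3, -0.0, -0.2]
opening: 0.801
```

{"name": "drive_tool", "arguments": {
  "increments": [
    [[0, 0, 0.4], [0, 0, 0]],
    [[0, 0, 0], [0, 0, 0]],
    [[0, 0, 0], [0, 0, 0]]
  ]
}}

```text
t: 31.6
eef_pos: [497.0, -24.4, 27.3]
tcp_rot: [3.141, -0.001, -3.141]
ft_force: [0.7, 0.7, -0.1]
opening: 0.801
```

{"name": "drive_tool", "arguments": {
  "increments": [
    [[0, 0, 0.05], [0, 0, 0]],
    [[0, 0, 0], [0, 0, 0]],
    [[0, 0, 0], [0, 0, 0]]
  ]
}}

```text
t: 31.85
eef_pos: [497.6, -24.6, 26.9]
tcp_rot: [-3.141, 0.002, -3.141]
ft_force: [0.1, -0.3, 0.2]
opening: 0.801
```

{"name": "drive_tool", "arguments": {
  "increments": [
    [[0, 0, 0.08], [0, 0, 0]],
    [[0, 0, 0], [0, 0, 0]]
  ]
}}

```text
t: 32.02
eef_pos: [497.3, -24.6, 23.8]
tcp_rot: [-3.141, 0.001, -3.141]
ft_force: [0.5, -0.6, -0.5]
opening: 0.802
```

{"name": "drive_tool", "arguments": {
  "increments": [
    [[0, 0, 0], [0, 0, 0]],
    [[0, 0, 0], [0, 0, 0]],
    [[0, 0, 0], [0, 0, 0]],
    [[0, 0, 0], [0, 0, 0]],
    [[0, 0, 0], [0, 0, 0]]
  ],
  "jaw": -1
}}

```text
t: 32.43
eef_pos: [497.2, -24.6, 23.6]
tcp_rot: [-3.142, 0.0, -3.141]
ft_force: [-0.1, 0.6, 0.6]
opening: 0.583
```

{"name": "drive_tool", "arguments": {
  "increments": [
    [[0, 0, 0], [0, 0, 0]],
    [[0, 0, 0], [0, 0, 0]],
    [[0, 0, 0], [0, 0, 0]]
  ]
}}

```text
t: 32.68
eef_pos: [497.2, -24.6, 23.6]
tcp_rot: [-3.142, 0.0, -3.141]
ft_force: [-0.5, -0.6, 0.9]
opening: 0.582
```

{"name": "drive_tool", "arguments": {
  "increments": [
    [[0, 0, -0.3], [0, 0, 0]],
    [[0, 0, -0.7], [0, 0, 0]],
    [[0, 0, -1], [0, 0, 0]],
    [[0, 0, -1], [0, 0, 0]],
    [[0, 0, -1], [0, 0, 0]]
  ]
}}

```text
t: 33.1
eef_pos: [496.6, -24.5, 145.3]
tcp_rot: [3.141, -0.001, -3.141]
ft_force: [0.1, -0.2, -1.1]
opening: 0.579
```

{"name": "drive_tool", "arguments": {
  "increments": [
    [[0, 0.4, -0.3], [0, 0, 0]],
    [[0.05, 0.8, 0], [0, 0, 0]],
    [[0.05, 0.9, 0], [0, 0, 0]],
    [[0.05, 0.9, 0], [0, 0, 0]],
    [[0.05, 0.9, 0], [0, 0, 0]]
  ]
}}

```text
t: 33.52
eef_pos: [490.4, 94.0, 152.4]
tcp_rot: [3.142, -0.0, 3.142]
ft_force: [-0.5, 0.4, -0.6]
opening: 0.582
```

{"name": "drive_tool", "arguments": {
  "increments": [
    [[0.05, 0.9, 0], [0, 0, 0]],
    [[0.05, 0.9, 0], [0, 0, 0]],
    [[0.05, 0.9, 0], [0, 0, 0]],
    [[0.05, 0.9, 0], [0, 0, 0]],
    [[0, 0.9, 0], [0, 0, 0]]
  ]
}}

```text
t: 33.93
eef_pos: [483.9, 229.2, 152.2]
tcp_rot: [-3.141, -0.001, -3.141]
ft_force: [0.3, -0.6, -1.4]
opening: 0.583
```

{"name": "drive_tool", "arguments": {
  "increments": [
    [[0, 0.9, 0], [0, 0, 0]],
    [[0, 0.9, 0], [0, 0, 0]],
    [[0, 0.7, 0], [0, 0, 0]],
    [[0, 0, 0], [0, 0, 0]],
    [[0, 0, 0], [0, 0, 0]]
  ]
}}

```text
t: 34.35
eef_pos: [484.0, 303.4, 151.9]
tcp_rot: [-3.141, -0.001, -3.139]
ft_force: [-0.4, -0.2, -1.0]
opening: 0.581
```

Run:
```python
from h import *
s=env.state(); print(s['t'],s['eef_pos'],s['tcp_rot'],s['opening'])
p=shot('wrist','w17'); q2=shot('side','s17'); c=shot('scene','c17')
for P in (p,q2,c):
  for n in ['tray_empty']:
    print(n,[(np.round(q['point'],1).tolist(),round(q['score'],2),proj(P,q['point']).round().tolist()) for q in env.tip_of(n,P)[:2]])
```

```text
34.35 [484.02972559 303.36921496 151.94250945] [-3.14102219e+00 -1.01677312e-03 -3.13910735e+00] 0.5811801111442286
tray_empty [([483.1, 298.6, 5.4], 0.85, [314.0, 225.0]), ([490.1, 306.1, 146.8], 0.42, [325.0, 304.0])]
tray_empty [([484.2, 300.6, 9.3], 0.64, [227.0, 170.0])]
tray_empty [([484.1, 302.0, 4.6], 0.56, [448.0, 265.0])]
```

View pics/w17.png

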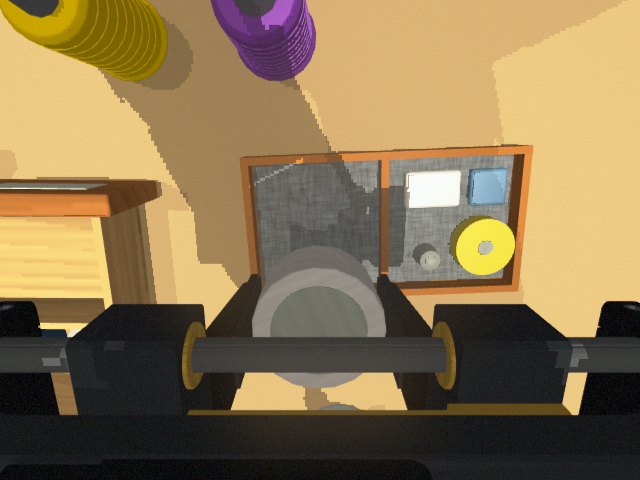

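View pics/s17.png

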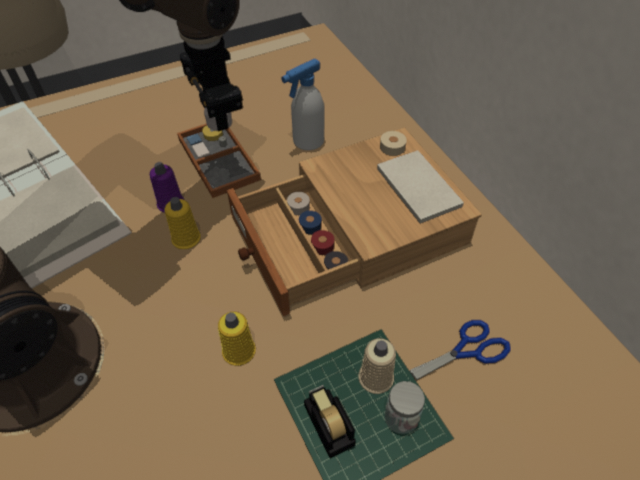

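Run:
```python
from h import *
p=shot('wrist','w18')
for u,v,z in [(253,200,6),(380,200,6),(256,250,6),(381,250,6),(241,158,22),(531,147,22),(384,153,22)]: print(u,v,z,atz(p,u,v,z).round(1))
```

```text
253 200 6 [462.6 246.4   6. ]
380 200 6 [462.7 352.4   6. ]
256 250 6 [506.2 246.9   6. ]
381 250 6 [506.3 355.1   6. ]
241 158 22 [427.3 241.4  22. ]
531 147 22 [419.2 463.5  22. ]
384 153 22 [423.6 351.3  22. ]
```

{"name": "drive_tool", "arguments": {
  "increments": [
    [[0, -0.1, 0.8], [0, 0, 0]],
    [[0, 0, 1], [0, 0, 0]],
    [[0, 0, 1], [0, 0, 0]],
    [[0, 0, 1], [0, 0, 0]],
    [[0, 0, 0.6], [0, 0, 0]]
  ]
}}

```text
t: 35.12
eef_pos: [484.3, 298.6, 18.1]
tcp_rot: [-3.141, -0.002, 3.141]
ft_force: [-0.6, 0.1, -2.1]
opening: 0.58
```

{"name": "drive_tool", "arguments": {
  "increments": [
    [[0, 0, 0.1], [0, 0, 0]],
    [[0, 0, 0], [0, 0, 0]],
    [[0, 0, 0], [0, 0, 0]]
  ]
}}

```text
t: 35.37
eef_pos: [485.6, 299.5, 18.5]
tcp_rot: [3.141, 0.001, -3.142]
ft_force: [1.1, 0.5, -0.9]
opening: 0.58
```

{"name": "drive_tool", "arguments": {
  "increments": [
    [[0, 0, 0.15], [0, 0, 0]],
    [[0, 0, 0], [0, 0, 0]],
    [[0, 0, 0], [0, 0, 0]]
  ]
}}

```text
t: 35.62
eef_pos: [485.3, 299.6, 13.8]
tcp_rot: [3.141, 0.001, -3.141]
ft_force: [-1.3, -0.1, -1.3]
opening: 0.579
```

{"name": "drive_tool", "arguments": {
  "increments": [
    [[0, 0, 0.07], [0, 0, 0]],
    [[0, 0, 0], [0, 0, 0]],
    [[0, 0, 0], [0, 0, 0]]
  ]
}}

```text
t: 35.87
eef_pos: [485.0, 299.5, 11.0]
tcp_rot: [3.142, 0.0, -3.141]
ft_force: [-0.8, 0.3, -1.4]
opening: 0.578
```

{"name": "drive_tool", "arguments": {
  "increments": [
    [[0, 0, 0.04], [0, 0, 0]],
    [[0, 0, 0], [0, 0, 0]],
    [[0, 0, 0], [0, 0, 0]]
  ]
}}

```text
t: 36.12
eef_pos: [485.1, 299.5, 10.6]
tcp_rot: [3.141, 0.001, -3.141]
ft_force: [-2.6, -1.2, 9.2]
opening: 0.58
```

{"name": "drive_tool", "arguments": {
  "increments": [
    [[0, 0, 0], [0, 0, 0]],
    [[0, 0, 0], [0, 0, 0]],
    [[0, 0, 0], [0, 0, 0]],
    [[0, 0, 0], [0, 0, 0]],
    [[0, 0, 0], [0, 0, 0]]
  ],
  "jaw": 0.4
}}

```text
t: 36.53
eef_pos: [485.0, 299.4, 9.7]
tcp_rot: [-3.142, 0.0, -3.141]
ft_force: [-0.2, 0.0, 0.4]
opening: 0.7
```

{"name": "drive_tool", "arguments": {
  "increments": [
    [[0, 0, 0], [0, 0, 0]],
    [[0, 0, -0.3], [0, 0, 0]],
    [[0, 0, -0.6], [0, 0, 0]],
    [[0, 0, -1], [0, 0, 0]],
    [[0, 0, -1], [0, 0, 0]]
  ]
}}

```text
t: 36.95
eef_pos: [484.5, 299.2, 97.8]
tcp_rot: [-3.141, -0.001, -3.141]
ft_force: [-0.1, -0.1, 0.9]
opening: 0.699
```

{"name": "drive_tool", "arguments": {
  "increments": [
    [[0, 0, -1], [0, 0, 0]],
    [[0, -0.4, -0.5], [0, 0, 0]],
    [[0, -0.9, 0], [0, 0, 0]],
    [[0, -0.9, 0], [0, 0, 0]],
    [[0, 0, 0], [0, 0, 0]]
  ]
}}

```text
t: 37.37
eef_pos: [484.7, 230.5, 142.8]
tcp_rot: [-3.141, 0.0, 3.141]
ft_force: [0.9, 0.3, 0.0]
opening: 0.704
```

Run:
```python
from h import *
s=env.state(); print(s['t'],s['eef_pos'],s['tcp_rot'],s['opening'])
p=shot('wrist','w19'); q2=shot('side','s19')
for P in (p,q2):
  for n in ['tray_empty','tin','drawer_knob']:
    print(n,[(np.round(q['point'],1).tolist(),round(q['score'],2),proj(P,q['point']).round().tolist()) for q in env.tip_of(n,P)[:2]])
```

```text
37.3667 [484.71828543 230.499677   142.79653892] [-3.14115184e+00  4.27981789e-04  3.14051382e+00] 0.7039165270635807
tray_empty []
tin [([489.0, 298.4, 4.4], 0.67, [401.0, 233.0])]
drawer_knob [([427.9, 24.3, 45.0], 0.72, [20.0, 163.0])]
tray_empty [([483.3, 303.0, 7.4], 0.97, [226.0, 170.0])]
tin [([485.2, 296.6, 4.5], 0.63, [228.0, 172.0])]
drawer_knob [([426.3, 28.6, 48.1], 0.76, [244.0, 251.0])]
```

View pics/w19.png

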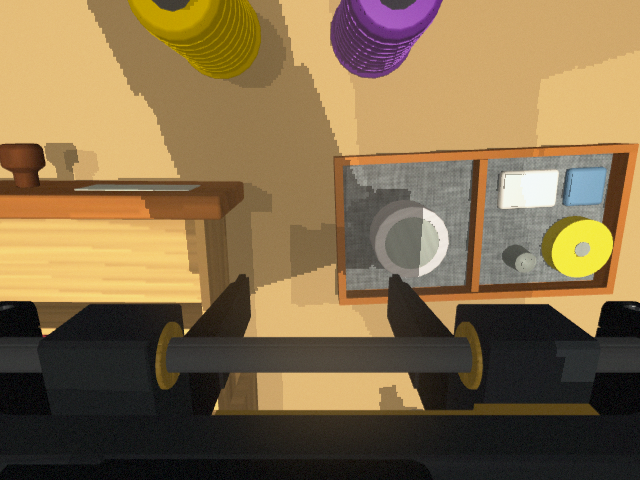

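View pics/s19.png

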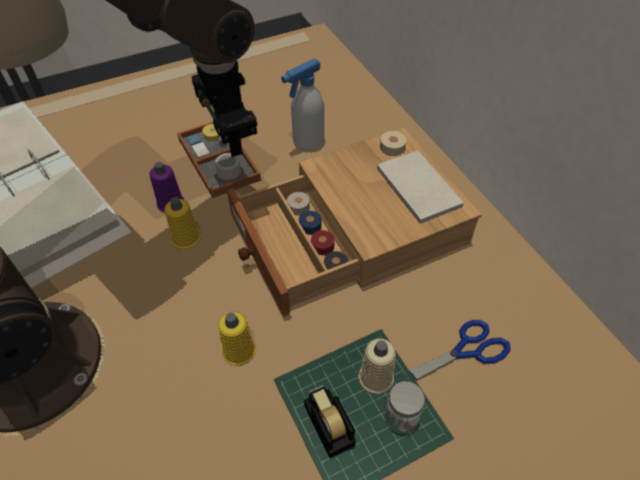

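The tin lies flat in the compartment at (409,240), about (485,299), and let go. Back to the knob to shut the drawer.

{"name": "drive_tool", "arguments": {
  "increments": [
    [[0.3, -0.8, 0], [0, 0, 0]],
    [[0.3, -0.9, 0], [0, 0, 0]],
    [[0.3, -0.9, 0], [0, 0, 0]],
    [[0.3, -0.9, 0], [0, 0, 0]],
    [[0.3, -0.9, 0], [0, 0, 0]]
  ]
}}

```text
t: 38.18
eef_pos: [439.5, 100.8, 141.6]
tcp_rot: [-3.142, -0.0, -3.14]
ft_force: [0.2, -0.3, 0.6]
opening: 0.699
```

{"name": "drive_tool", "arguments": {
  "increments": [
    [[0.3, -0.9, 0], [0, 0, 0]],
    [[0.26, -0.9, 0], [0, 0, 0]],
    [[0, -0.57, 0], [0, 0, 0]],
    [[0, 0, 0], [0, 0, 0]],
    [[0, 0, 0], [0, 0, 0]]
  ]
}}

```text
t: 38.6
eef_pos: [423.5, 30.1, 141.8]
tcp_rot: [3.142, 0.0, 3.14]
ft_force: [-0.2, -0.2, 0.3]
opening: 0.701
```

Run:
```python
from h import *
s=env.state(); print(s['t'],s['eef_pos'],s['tcp_rot'],s['opening'])
p=shot('wrist','w20')
```

```text
38.6 [423.53486378  30.07782734 141.79952135] [3.14152951e+00 2.77113307e-04 3.14033540e+00] 0.701168562501926
```

View pics/w20.png

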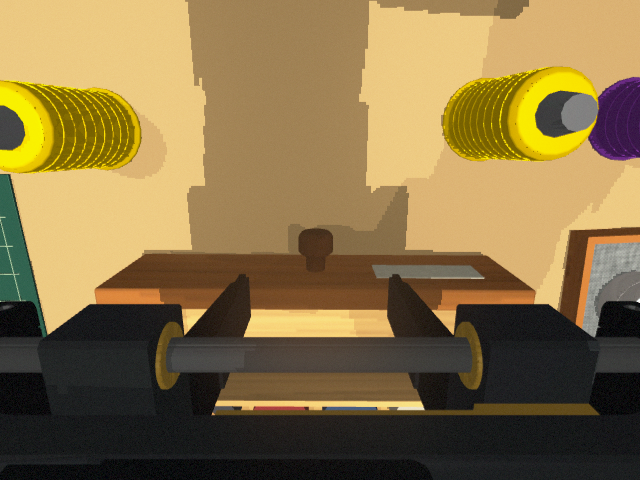

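{"name": "drive_tool", "arguments": {
  "increments": [
    [[0.03, -0.09, 0.7], [0, 0, 0]],
    [[0, 0, 1], [0, 0, 0]],
    [[0, 0, 1], [0, 0, 0]],
    [[0, 0, 0.8], [0, 0, 0]],
    [[0, 0, 0.2], [0, 0, 0]]
  ]
}}

```text
t: 39.07
eef_pos: [421.4, 28.8, 28.0]
tcp_rot: [3.141, -0.004, -3.14]
ft_force: [-0.2, 0.3, 0.3]
opening: 0.703
```

{"name": "drive_tool", "arguments": {
  "increments": [
    [[0, 0, 0], [0, 0, 0]],
    [[0, 0, 0], [0, 0, 0]],
    [[0, 0, 0], [0, 0, 0]],
    [[0, 0, 0], [0, 0, 0]],
    [[0, 0, 0], [0, 0, 0]]
  ],
  "jaw": -1
}}

```text
t: 39.48
eef_pos: [422.9, 27.7, 31.8]
tcp_rot: [-3.141, 0.002, -3.141]
ft_force: [-0.1, 0.1, 0.4]
opening: 0.403
```

{"name": "drive_tool", "arguments": {
  "increments": [
    [[0, 0, 0], [0, 0, 0]],
    [[0, 0, 0], [0, 0, 0]],
    [[0, 0, 0], [0, 0, 0]],
    [[0, 0, 0], [0, 0, 0]]
  ]
}}

```text
t: 39.82
eef_pos: [422.6, 27.7, 31.2]
tcp_rot: [3.142, 0.001, -3.141]
ft_force: [-1.4, 2.7, 7.1]
opening: 0.249
```

{"name": "drive_tool", "arguments": {
  "increments": [
    [[-0.3, 0, 0], [0, 0, 0]],
    [[-0.6, 0, 0], [0, 0, 0]],
    [[-0.7, 0, 0], [0, 0, 0]],
    [[-0.7, 0, 0], [0, 0, 0]],
    [[-0.7, 0, 0], [0, 0, 0]]
  ]
}}

```text
t: 40.23
eef_pos: [513.0, 27.3, 31.2]
tcp_rot: [-3.141, -0.0, -3.141]
ft_force: [-2.4, -5.6, 4.0]
opening: 0.248
```

{"name": "drive_tool", "arguments": {
  "increments": [
    [[-0.7, 0, 0], [0, 0, 0]],
    [[-0.6, 0, 0], [0, 0, 0]],
    [[-0.3, 0, 0], [0, 0, 0]],
    [[0, 0, 0], [0, 0, 0]],
    [[0, 0, 0], [0, 0, 0]]
  ]
}}

```text
t: 40.65
eef_pos: [561.4, 27.0, 31.2]
tcp_rot: [-3.141, 0.002, -3.141]
ft_force: [1.2, -5.8, 5.2]
opening: 0.252
```

{"name": "drive_tool", "arguments": {
  "increments": [
    [[-0.2, 0, 0], [0, 0, 0]],
    [[-0.1, 0, 0], [0, 0, 0]],
    [[0, 0, 0], [0, 0, 0]]
  ]
}}

```text
t: 40.9
eef_pos: [570.1, 27.0, 31.2]
tcp_rot: [-3.141, 0.001, -3.141]
ft_force: [0.9, -6.8, 4.7]
opening: 0.248
```

{"name": "drive_tool", "arguments": {
  "increments": [
    [[-0.08, 0, 0], [0, 0, 0]],
    [[0, 0, 0], [0, 0, 0]],
    [[0, 0, 0], [0, 0, 0]]
  ]
}}

```text
t: 41.15
eef_pos: [572.2, 27.0, 31.2]
tcp_rot: [-3.141, 0.001, -3.141]
ft_force: [1.7, -6.6, 4.1]
opening: 0.252
```

{"name": "drive_tool", "arguments": {
  "increments": [
    [[-0.07, 0, 0], [0, 0, 0]],
    [[0, 0, 0], [0, 0, 0]],
    [[0, 0, 0], [0, 0, 0]]
  ]
}}

```text
t: 41.4
eef_pos: [572.5, 26.9, 31.2]
tcp_rot: [-3.141, -0.002, -3.141]
ft_force: [-5.4, -6.8, 9.9]
opening: 0.252
```

Shut: contact force at x=572.5, exactly 150 mm from the open stop. Releasing, rising and turning back.

{"name": "drive_tool", "arguments": {
  "increments": [
    [[0, 0, 0], [0, 0, 0]],
    [[0, 0, 0], [0, 0, 0]],
    [[0, 0, 0], [0, 0, 0]],
    [[0, 0, 0], [0, 0, 0]],
    [[0, 0, 0], [0, 0, 0]]
  ],
  "jaw": 0.6
}}

```text
t: 41.82
eef_pos: [573.9, 27.8, 30.7]
tcp_rot: [3.142, -0.0, -3.141]
ft_force: [0.4, -0.5, -0.8]
opening: 0.546
```

{"name": "drive_tool", "arguments": {
  "increments": [
    [[0, 0, -0.6], [0, 0, 0]],
    [[0, 0, -1], [0, 0, 0]],
    [[0, 0, -1], [0, 0, 0]],
    [[0, 0, -1], [0, 0, 0]],
    [[0.1, -0.5, -1], [0, 0, 0]]
  ]
}}

```text
t: 42.23
eef_pos: [570.9, 14.1, 170.1]
tcp_rot: [3.141, 0.0, -3.14]
ft_force: [0.7, -0.1, -0.3]
opening: 0.795
```

{"name": "drive_tool", "arguments": {
  "increments": [
    [[0.4, -0.9, -1], [0, 0, 0]],
    [[0.4, -0.9, 0], [0, 0, 0]],
    [[0.4, -0.9, 0], [0, 0, 0]],
    [[0.4, -0.9, 0], [0, 0, 0]],
    [[0.4, -0.9, 0], [0, 0, 0]]
  ]
}}

```text
t: 42.65
eef_pos: [510.3, -123.1, 198.6]
tcp_rot: [-3.141, 0.0, -3.141]
ft_force: [-0.1, 0.2, 0.3]
opening: 0.8
```

{"name": "drive_tool", "arguments": {
  "increments": [
    [[0.4, -0.9, 0], [0, 0, 0]],
    [[0.4, -0.9, 0], [0, 0, 0]],
    [[0.4, -0.9, 0], [0, 0, 0]],
    [[0.4, -0.9, 0], [0, 0, 0]],
    [[0.4, -0.9, 0], [0, 0, 0]]
  ]
}}

```text
t: 43.07
eef_pos: [450.3, -258.2, 198.4]
tcp_rot: [3.142, 0.0, -3.141]
ft_force: [0.2, 0.2, 0.4]
opening: 0.803
```

{"name": "drive_tool", "arguments": {
  "increments": [
    [[0.2, -0.9, 0], [0, 0, 0.98]],
    [[0, 0, 0], [0, 0, 0.98]],
    [[0, 0, 0], [0, 0, 0.98]],
    [[0, 0, 0], [0, 0, 0.98]],
    [[0, 0, 0], [0, 0, 0.98]]
  ]
}}

```text
t: 43.48
eef_pos: [445.0, -284.2, 198.3]
tcp_rot: [3.141, -0.0, 2.746]
ft_force: [0.8, 0.7, 0.1]
opening: 0.801
```

{"name": "drive_tool", "arguments": {
  "increments": [
    [[0, 0, 0], [0, 0, 0.98]],
    [[0, 0, 0], [0, 0, 0.98]],
    [[0, 0, 0], [0, 0, 0.98]],
    [[0, 0, 0], [0, 0, 0.98]],
    [[0, 0, 0], [0, 0, 0.98]]
  ]
}}

```text
t: 43.9
eef_pos: [445.1, -284.0, 198.3]
tcp_rot: [3.141, -0.0, 2.354]
ft_force: [0.3, -0.5, 0.6]
opening: 0.803
```

{"name": "drive_tool", "arguments": {
  "increments": [
    [[0, 0, 0], [0, 0, 0.98]],
    [[0, 0, 0], [0, 0, 0.98]],
    [[0, 0, 0], [0, 0, 0.98]],
    [[0, 0, 0], [0, 0, 0.98]],
    [[0, 0, 0], [0, 0, 0.98]]
  ]
}}

```text
t: 44.32
eef_pos: [445.1, -283.9, 198.3]
tcp_rot: [3.142, -0.0, 1.962]
ft_force: [0.0, -0.2, -0.6]
opening: 0.801
```

{"name": "drive_tool", "arguments": {
  "increments": [
    [[0, 0, 0], [0, 0, 0.98]],
    [[0, 0, 0], [0, 0, 0.98]],
    [[0, 0, 0], [0, 0, 0.98]],
    [[0, 0, 0], [0, 0, 0.98]],
    [[0, 0, 0], [0, 0, 1]]
  ]
}}

```text
t: 44.73
eef_pos: [445.2, -284.0, 198.4]
tcp_rot: [3.142, -0.0, 1.569]
ft_force: [-0.4, -0.4, -0.3]
opening: 0.8
```

{"name": "drive_tool", "arguments": {
  "increments": [
    [[0, 0, 0], [0, 0, 0]],
    [[0, 0, 0], [0, 0, 0]]
  ]
}}

```text
t: 44.9
eef_pos: [445.1, -284.0, 198.4]
tcp_rot: [3.142, -0.0, 1.575]
ft_force: [0.5, 0.6, -0.8]
opening: 0.797
```

Run:
```python
from h import *
s=env.state(); print(s['t'],s['eef_pos'],s['tcp_rot'],s['opening'])
p=shot('wrist','w21');q2=shot('side','s21')
for P in (p,q2):
  for n in ['cone','jar','dispenser','drawer_knob','tin']:
    print(n,[(np.round(q['point'],1).tolist(),round(q['score'],2),proj(P,q['point']).round().tolist()) for q in env.tip_of(n,P)[:2]])
```

```text
44.9 [ 445.14254916 -284.00467872  198.38701257] [ 3.14157218e+00 -5.15525255e-05  1.57499167e+00] 0.7974470731103905
cone [([342.5, -140.6, -0.9], 0.71, [203.0, 53.0]), ([541.0, -295.9, 2.7], 0.66, [416.0, 226.0])]
jar [([492.9, -333.2, -0.5], 0.33, [365.0, 261.0])]
dispenser [([432.7, -337.6, 1.3], 0.61, [306.0, 265.0])]
drawer_knob []
tin []
cone [([539.7, -295.1, 1.2], 0.98, [374.0, 376.0]), ([337.2, 262.0, 2.8], 0.94, [171.0, 203.0])]
jar [([542.9, -375.9, -0.2], 0.71, [400.0, 416.0])]
dispenser [([430.0, -333.4, 2.2], 0.65, [328.0, 422.0])]
drawer_knob []
tin [([544.7, -372.9, 1.9], 0.46, [400.0, 414.0])]
```

View pics/w21.png

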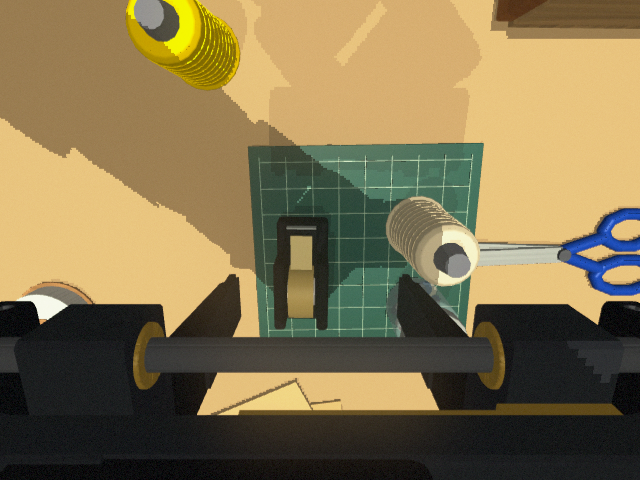

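View pics/s21.png

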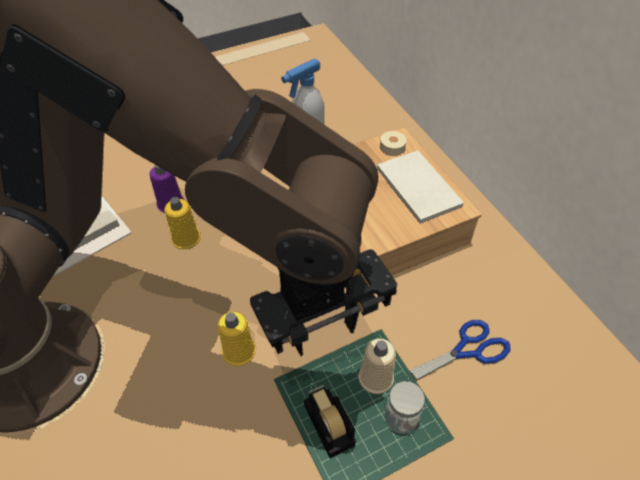

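All is unchanged on the mat. Fetching the dispenser.

{"name": "drive_tool", "arguments": {
  "increments": [
    [[-0.9, -0.3, 0.2], [0, 0, 0]],
    [[-0.9, -0.23, 0.5], [0, 0, 0]],
    [[-0.1, 0, 1], [0, 0, 0]],
    [[0, 0, 1], [0, 0, 0]],
    [[0, 0, 1], [0, 0, 0]]
  ]
}}

```text
t: 45.92
eef_pos: [429.1, -341.7, 86.4]
tcp_rot: [3.141, 0.001, 1.571]
ft_force: [0.5, -1.0, 0.2]
opening: 0.801
```

{"name": "drive_tool", "arguments": {
  "increments": [
    [[0, 0, 1], [0, 0, 0]],
    [[0, 0, 0.9], [0, 0, 0]],
    [[0, 0, 0], [0, 0, 0]],
    [[0, 0, 0], [0, 0, 0]]
  ]
}}

```text
t: 46.25
eef_pos: [429.0, -340.9, 29.9]
tcp_rot: [-3.14, -0.002, 1.572]
ft_force: [-0.3, -0.2, -0.0]
opening: 0.8
```

{"name": "drive_tool", "arguments": {
  "increments": [
    [[0, 0, 0.08], [0, 0, 0]],
    [[0, 0, 0], [0, 0, 0]],
    [[0, 0, 0], [0, 0, 0]]
  ]
}}

```text
t: 46.5
eef_pos: [429.9, -341.6, 29.5]
tcp_rot: [3.14, 0.002, 1.573]
ft_force: [0.3, 0.0, 0.6]
opening: 0.801
```

{"name": "drive_tool", "arguments": {
  "increments": [
    [[0, 0, 0], [0, 0, 0]],
    [[0, 0, 0], [0, 0, 0]],
    [[0, 0, 0], [0, 0, 0]],
    [[0, 0, 0], [0, 0, 0]],
    [[0, 0, 0], [0, 0, 0]]
  ],
  "jaw": -1
}}

```text
t: 46.92
eef_pos: [429.4, -341.1, 28.1]
tcp_rot: [3.141, 0.0, 1.572]
ft_force: [1.0, 0.2, 1.2]
opening: 0.509
```

{"name": "drive_tool", "arguments": {
  "increments": [
    [[0, 0, 0], [0, 0, 0]],
    [[0, 0, 0], [0, 0, 0]],
    [[0, 0, 0], [0, 0, 0]]
  ]
}}

```text
t: 47.17
eef_pos: [429.4, -341.1, 28.1]
tcp_rot: [3.141, 0.0, 1.573]
ft_force: [-0.5, 1.2, 4.5]
opening: 0.501
```

{"name": "drive_tool", "arguments": {
  "increments": [
    [[0, 0, -0.3], [0, 0, 0]],
    [[0, 0, -0.8], [0, 0, 0]],
    [[0, 0, -1], [0, 0, 0]],
    [[0, 0, -1], [0, 0, 0]],
    [[0, 0, -1], [0, 0, 0]]
  ]
}}

```text
t: 47.58
eef_pos: [428.9, -340.7, 152.4]
tcp_rot: [-3.141, -0.001, 1.572]
ft_force: [-0.1, -0.4, -4.2]
opening: 0.505
```

{"name": "drive_tool", "arguments": {
  "increments": [
    [[0.4, 0, -0.8], [0, 0, 0]],
    [[0.8, 0, -0.1], [0, 0, 0]],
    [[0.9, 0, 0], [0, 0, 0]],
    [[0.9, 0, 0], [0, 0, 0]],
    [[0.9, 0, 0], [0, 0, 0]]
  ]
}}

```text
t: 48.0
eef_pos: [428.6, -222.8, 178.4]
tcp_rot: [-3.141, -0.0, 1.572]
ft_force: [0.2, -0.3, -4.4]
opening: 0.506
```

{"name": "drive_tool", "arguments": {
  "increments": [
    [[0.9, 0.2, 0], [0, 0, 0]],
    [[0.9, 0.2, 0], [0, 0, 0]],
    [[0.9, 0.2, 0], [0, 0, 0]],
    [[0.9, 0.2, 0], [0, 0, 0]],
    [[0.9, 0.2, 0], [0, 0, 0]]
  ]
}}

```text
t: 48.42
eef_pos: [458.6, -87.6, 178.3]
tcp_rot: [-3.141, -0.0, 1.572]
ft_force: [0.3, -0.2, -4.7]
opening: 0.504
```

{"name": "drive_tool", "arguments": {
  "increments": [
    [[0.9, 0, 0], [0, 0, 0]],
    [[0.9, 0, 0], [0, 0, 0]],
    [[0.9, 0, 0], [0, 0, 0]],
    [[0.9, 0, 0], [0, 0, 0]],
    [[0.2, 0, 0], [0, 0, 0]]
  ]
}}

```text
t: 48.83
eef_pos: [457.9, 27.8, 178.2]
tcp_rot: [-3.141, -0.001, 1.574]
ft_force: [-0.6, 0.2, -3.2]
opening: 0.504
```

{"name": "drive_tool", "arguments": {
  "increments": [
    [[0, 0, 0], [0, 0, 0]],
    [[0, 0, 0], [0, 0, 0]],
    [[0, 0, 0], [0, 0, 0]]
  ]
}}

```text
t: 49.08
eef_pos: [458.7, 24.2, 178.1]
tcp_rot: [-3.142, 0.0, 1.572]
ft_force: [-0.4, 0.7, -3.8]
opening: 0.501
```

{"name": "drive_tool", "arguments": {
  "increments": [
    [[0.02, 0.02, 0.8], [0, 0, 0]],
    [[0, 0, 1], [0, 0, 0]],
    [[0, 0, 1], [0, 0, 0]],
    [[0, 0, 1], [0, 0, 0]],
    [[0, 0, 0.7], [0, 0, 0]]
  ]
}}

```text
t: 49.5
eef_pos: [458.9, 24.4, 41.1]
tcp_rot: [-3.14, -0.0, 1.571]
ft_force: [0.4, -0.1, -4.0]
opening: 0.504
```

{"name": "drive_tool", "arguments": {
  "increments": [
    [[0, 0, 0.4], [0, 0, 0]],
    [[0, 0, 0], [0, 0, 0]],
    [[0, 0, 0], [0, 0, 0]]
  ]
}}

```text
t: 49.75
eef_pos: [459.4, 24.7, 30.8]
tcp_rot: [-3.14, -0.0, 1.571]
ft_force: [0.1, 0.5, -4.0]
opening: 0.504
```

{"name": "drive_tool", "arguments": {
  "increments": [
    [[0, 0, 0], [0, 0, 0]],
    [[0, 0, 0], [0, 0, 0]]
  ]
}}

```text
t: 49.92
eef_pos: [460.0, 25.2, 32.0]
tcp_rot: [3.14, 0.0, 1.572]
ft_force: [0.5, -0.6, -4.1]
opening: 0.504
```

{"name": "drive_tool", "arguments": {
  "increments": [
    [[0, 0, 0.15], [0, 0, 0]],
    [[0, 0, 0], [0, 0, 0]],
    [[0, 0, 0], [0, 0, 0]]
  ]
}}

```text
t: 50.17
eef_pos: [459.4, 25.5, 26.7]
tcp_rot: [3.141, 0.0, 1.572]
ft_force: [0.3, 0.2, -4.9]
opening: 0.501
```

{"name": "drive_tool", "arguments": {
  "increments": [
    [[0, 0, 0.04], [0, 0, 0]],
    [[0, 0, 0], [0, 0, 0]],
    [[0, 0, 0], [0, 0, 0]]
  ]
}}

```text
t: 50.42
eef_pos: [459.5, 25.6, 25.6]
tcp_rot: [3.141, 0.0, 1.573]
ft_force: [-0.8, 0.1, 2.9]
opening: 0.504
```

{"name": "drive_tool", "arguments": {
  "increments": [
    [[0, 0, 0], [0, 0, 0]],
    [[0, 0, 0], [0, 0, 0]],
    [[0, 0, 0], [0, 0, 0]],
    [[0, 0, 0], [0, 0, 0]],
    [[0, 0, 0], [0, 0, 0]]
  ],
  "jaw": 0.6
}}

```text
t: 50.83
eef_pos: [459.4, 25.5, 25.3]
tcp_rot: [3.141, 0.0, 1.572]
ft_force: [0.0, 0.7, 0.4]
opening: 0.776
```

{"name": "drive_tool", "arguments": {
  "increments": [
    [[0, 0, -0.5], [0, 0, 0]],
    [[0, 0, -1], [0, 0, 0]],
    [[0, 0, -1], [0, 0, 0]],
    [[0, 0, -1], [0, 0, 0]],
    [[0, 0, -1], [0, 0, 0]]
  ]
}}

```text
t: 51.25
eef_pos: [459.0, 25.6, 161.8]
tcp_rot: [-3.141, -0.0, 1.572]
ft_force: [0.3, -0.5, -0.1]
opening: 0.802
```

{"name": "drive_tool", "arguments": {
  "increments": [
    [[-0.5, 0, -1], [0, 0, 0]],
    [[-0.9, 0.2, -0.2], [0, 0, 0]],
    [[-0.9, 0.2, 0], [0, 0, 0]],
    [[-0.9, 0.2, 0], [0, 0, 0]],
    [[-0.9, 0.2, 0], [0, 0, 0]]
  ],
  "jaw": 1
}}

```text
t: 51.67
eef_pos: [483.6, -98.7, 196.7]
tcp_rot: [3.141, 0.0, 1.573]
ft_force: [0.1, 0.5, 0.6]
opening: 0.996
```

Run:
```python
from h import *
s=env.state(); print(s['t'],s['eef_pos'],s['tcp_rot'],s['opening'])
p=shot('wrist','w22');q2=shot('side','s22')
for P in (p,q2):
  for n in ['dispenser','drawer_knob']:
    print(n,[(np.round(q['point'],1).tolist(),round(q['score'],2),proj(P,q['point']).round().tolist()) for q in env.tip_of(n,P)[:2]])
```

```text
51.6667 [483.61194179 -98.65708789 196.72454469] [3.14078958e+00 2.79442756e-04 1.57271482e+00] 0.9955860484862618
dispenser [([463.0, 30.3, -1.7], 0.67, [296.0, 71.0])]
drawer_knob [([575.6, 22.8, 46.5], 0.58, [438.0, 72.0])]
dispenser [([460.2, 32.5, 1.3], 0.64, [261.0, 258.0]), ([481.4, 302.5, 5.5], 0.44, [226.0, 171.0])]
drawer_knob [([577.8, 26.9, 46.0], 0.68, [314.0, 227.0])]
```

View pics/w22.png

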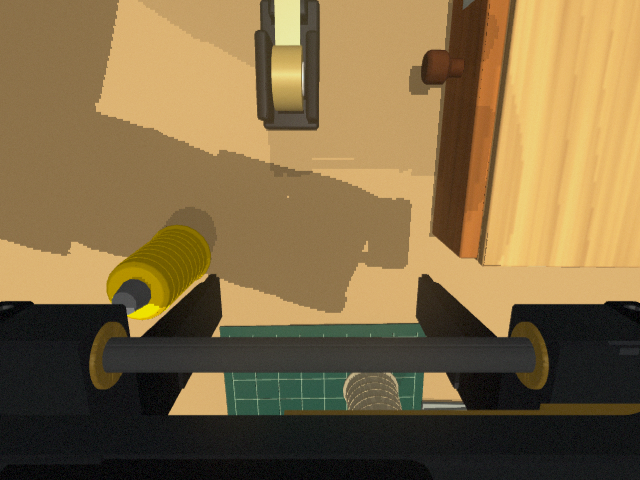

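The dispenser is back in place at (288,75) in the picture, about (460,30), and the drawer is shut. Next the jar.

{"name": "drive_tool", "arguments": {
  "increments": [
    [[-0.95, 0.2, 0], [0, 0, 0]],
    [[-0.95, 0.2, 0], [0, 0, 0]],
    [[-0.95, 0.2, 0], [0, 0, 0]],
    [[-0.95, 0.2, 0], [0, 0, 0]],
    [[-0.95, 0.2, 0], [0, 0, 0]]
  ]
}}

```text
t: 52.38
eef_pos: [514.0, -240.0, 196.4]
tcp_rot: [3.142, -0.0, 1.574]
ft_force: [0.6, -0.5, 0.0]
opening: 0.998
```

{"name": "drive_tool", "arguments": {
  "increments": [
    [[-0.95, 0.2, 0], [0, 0, 0]],
    [[-0.95, 0.2, 0], [0, 0, 0]],
    [[-0.95, 0.2, 0], [0, 0, 0]],
    [[-0.95, 0.2, 0], [0, 0, 0]],
    [[-0.95, 0.2, 0], [0, 0, 0]]
  ]
}}

```text
t: 52.8
eef_pos: [544.6, -382.4, 196.3]
tcp_rot: [-3.141, -0.0, 1.574]
ft_force: [0.4, 0.3, 0.2]
opening: 1.002
```

{"name": "drive_tool", "arguments": {
  "increments": [
    [[0, 0, 0], [0, 0, 0]],
    [[0, 0, 0], [0, 0, 0]],
    [[0, 0, 0], [0, 0, 0]]
  ]
}}

```text
t: 53.05
eef_pos: [544.1, -380.9, 196.1]
tcp_rot: [-3.141, -0.001, 1.573]
ft_force: [0.8, 0.4, 0.2]
opening: 1.002
```

Run:
```python
from h import *
s=env.state(); print(s['t'],s['eef_pos'],s['tcp_rot'],s['opening'])
p=shot('wrist','w23')
```

```text
53.05 [ 544.087768   -380.92011049  196.08610586] [-3.14103224e+00 -7.88470897e-04  1.57332871e+00] 1.0020759267271313
```

View pics/w23.png

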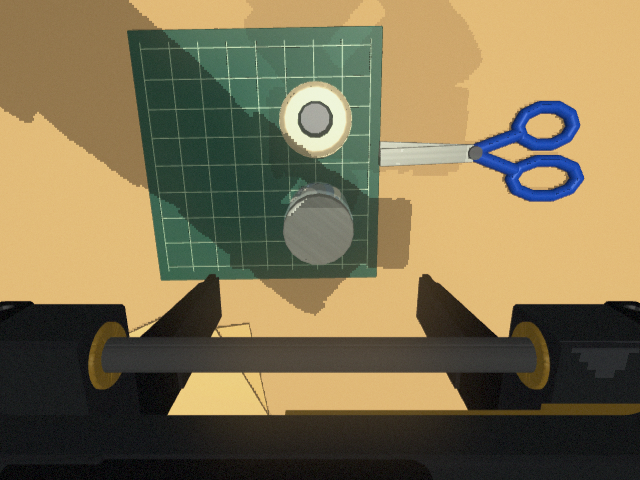

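Jar lid at (318,228), midway between the fingers. Descending.

{"name": "drive_tool", "arguments": {
  "increments": [
    [[-0.09, -0.02, 0.8], [0, 0, 0]],
    [[0, 0, 1], [0, 0, 0]],
    [[0, 0, 1], [0, 0, 0]],
    [[0, 0, 1], [0, 0, 0]],
    [[0, 0, 1], [0, 0, 0]]
  ]
}}

```text
t: 53.52
eef_pos: [543.7, -383.5, 51.7]
tcp_rot: [3.141, 0.0, 1.574]
ft_force: [1.0, -0.1, -0.5]
opening: 0.995
```

{"name": "drive_tool", "arguments": {
  "increments": [
    [[0, 0, 0.55], [0, 0, 0]],
    [[0, 0, 0], [0, 0, 0]],
    [[0, 0, 0], [0, 0, 0]],
    [[0, 0, 0], [0, 0, 0]]
  ]
}}

```text
t: 53.85
eef_pos: [544.2, -384.8, 37.5]
tcp_rot: [3.14, 0.001, 1.573]
ft_force: [-0.5, -0.5, 0.4]
opening: 1.0
```

{"name": "drive_tool", "arguments": {
  "increments": [
    [[0, 0, 0], [0, 0, 0]],
    [[0, 0, 0], [0, 0, 0]],
    [[0, 0, 0], [0, 0, 0]],
    [[0, 0, 0], [0, 0, 0]],
    [[0, 0, 0], [0, 0, 0]]
  ],
  "jaw": -1
}}

```text
t: 54.27
eef_pos: [543.5, -385.2, 36.2]
tcp_rot: [3.141, 0.0, 1.572]
ft_force: [0.5, 0.3, 0.7]
opening: 0.706
```

{"name": "drive_tool", "arguments": {
  "increments": [
    [[0, 0, 0], [0, 0, 0]],
    [[0, 0, 0], [0, 0, 0]],
    [[0, 0, 0], [0, 0, 0]]
  ]
}}

```text
t: 54.52
eef_pos: [543.4, -385.1, 36.0]
tcp_rot: [3.141, 0.0, 1.572]
ft_force: [-0.6, 1.3, 1.6]
opening: 0.597
```

{"name": "drive_tool", "arguments": {
  "increments": [
    [[0, 0, -0.3], [0, 0, 0]],
    [[0, 0, -0.8], [0, 0, 0]],
    [[0, 0, -1], [0, 0, 0]],
    [[0, 0, -1], [0, 0, 0]],
    [[0, 0, -1], [0, 0, 0]]
  ]
}}

```text
t: 54.93
eef_pos: [543.1, -384.8, 160.5]
tcp_rot: [-3.141, -0.0, 1.572]
ft_force: [0.0, -0.6, -1.8]
opening: 0.603
```

{"name": "drive_tool", "arguments": {
  "increments": [
    [[0.2, 0, -0.9], [0, 0, 0]],
    [[0.6, -0.1, -0.3], [0, 0, 0]],
    [[0.9, -0.3, 0], [0, 0, 0]],
    [[0.9, -0.3, 0], [0, 0, 0]],
    [[0.9, -0.3, 0], [0, 0, 0]]
  ]
}}

```text
t: 55.35
eef_pos: [512.5, -278.9, 195.4]
tcp_rot: [3.141, 0.0, 1.572]
ft_force: [0.7, -0.8, -1.5]
opening: 0.602
```

{"name": "drive_tool", "arguments": {
  "increments": [
    [[0.9, -0.3, 0], [0, 0, 0]],
    [[0.9, -0.3, 0], [0, 0, 0]],
    [[0.9, -0.3, 0], [0, 0, 0]],
    [[0.9, -0.3, 0], [0, 0, 0]],
    [[0.9, -0.3, 0], [0, 0, 0]]
  ]
}}

```text
t: 55.77
eef_pos: [467.2, -143.9, 195.3]
tcp_rot: [3.141, 0.0, 1.572]
ft_force: [1.0, 0.3, -1.2]
opening: 0.599
```

{"name": "drive_tool", "arguments": {
  "increments": [
    [[0.9, -0.2, 0], [0, 0, 0]],
    [[0.9, 0, 0], [0, 0, 0]],
    [[0.5, 0, 0], [0, 0, 0]],
    [[0, 0, 0], [0, 0, 0]],
    [[0, 0, 0], [0, 0, 0]]
  ]
}}

```text
t: 56.18
eef_pos: [462.0, -75.8, 195.3]
tcp_rot: [3.141, 0.0, 1.574]
ft_force: [0.7, -0.7, -1.2]
opening: 0.602
```

{"name": "drive_tool", "arguments": {
  "increments": [
    [[0, 0, 0], [0, 0, 0]],
    [[0, 0, 0], [0, 0, 0]]
  ]
}}

```text
t: 56.35
eef_pos: [462.0, -77.0, 194.9]
tcp_rot: [3.141, 0.0, 1.572]
ft_force: [0.5, -0.6, -1.6]
opening: 0.602
```

{"name": "drive_tool", "arguments": {
  "increments": [
    [[0.02, 0, 0.8], [0, 0, 0]],
    [[0, 0, 1], [0, 0, 0]],
    [[0, 0, 1], [0, 0, 0]],
    [[0, 0, 1], [0, 0, 0]],
    [[0, 0, 1], [0, 0, 0]]
  ]
}}

```text
t: 56.77
eef_pos: [462.0, -76.5, 49.6]
tcp_rot: [3.141, 0.0, 1.571]
ft_force: [0.2, -0.4, -2.2]
opening: 0.601
```

{"name": "drive_tool", "arguments": {
  "increments": [
    [[0, 0, 0.4], [0, 0, 0]],
    [[0, 0, 0], [0, 0, 0]],
    [[0, 0, 0], [0, 0, 0]],
    [[0, 0, 0], [0, 0, 0]],
    [[0, 0, 0], [0, 0, 0]]
  ]
}}

```text
t: 57.18
eef_pos: [462.5, -76.0, 39.9]
tcp_rot: [3.14, 0.001, 1.572]
ft_force: [-0.2, 0.2, -1.5]
opening: 0.601
```

{"name": "drive_tool", "arguments": {
  "increments": [
    [[0, 0, 0.15], [0, 0, 0]],
    [[0, 0, 0], [0, 0, 0]],
    [[0, 0, 0], [0, 0, 0]]
  ]
}}

```text
t: 57.43
eef_pos: [462.0, -75.6, 34.6]
tcp_rot: [3.141, 0.0, 1.573]
ft_force: [0.3, -0.4, -1.7]
opening: 0.605
```

{"name": "drive_tool", "arguments": {
  "increments": [
    [[0, 0, 0.04], [0, 0, 0]],
    [[0, 0, 0], [0, 0, 0]],
    [[0, 0, 0], [0, 0, 0]]
  ]
}}

```text
t: 57.68
eef_pos: [462.1, -75.6, 33.4]
tcp_rot: [3.141, 0.0, 1.572]
ft_force: [0.3, -0.0, 3.2]
opening: 0.602
```

{"name": "drive_tool", "arguments": {
  "increments": [
    [[0, 0, 0], [0, 0, 0]],
    [[0, 0, 0], [0, 0, 0]],
    [[0, 0, 0], [0, 0, 0]],
    [[0, 0, 0], [0, 0, 0]],
    [[0, 0, 0], [0, 0, 0]]
  ],
  "jaw": 1
}}

```text
t: 58.1
eef_pos: [461.9, -75.6, 33.1]
tcp_rot: [3.142, -0.0, 1.572]
ft_force: [0.0, 0.5, 0.1]
opening: 0.895
```

{"name": "drive_tool", "arguments": {
  "increments": [
    [[0, 0, 0], [0, 0, 0]],
    [[0, 0, -0.5], [0, 0, 0]],
    [[0, 0, -1], [0, 0, 0]],
    [[0, 0, -1], [0, 0, 0]],
    [[0, 0, -1], [0, 0, 0]]
  ]
}}

```text
t: 58.52
eef_pos: [461.5, -75.5, 139.2]
tcp_rot: [-3.141, -0.0, 1.572]
ft_force: [0.7, 0.2, -0.3]
opening: 0.999
```

{"name": "drive_tool", "arguments": {
  "increments": [
    [[0, 0, -1], [0, 0, 0]],
    [[-0.4, 0.1, -0.9], [0, 0, 0]],
    [[-0.9, 0.34, 0], [0, 0, 0]],
    [[-0.9, 0.34, 0], [0, 0, 0]],
    [[-0.9, 0.34, 0], [0, 0, 0]]
  ]
}}

```text
t: 58.93
eef_pos: [496.0, -169.5, 195.9]
tcp_rot: [3.14, 0.001, 1.573]
ft_force: [0.6, 0.2, 0.3]
opening: 1.0
```

{"name": "drive_tool", "arguments": {
  "increments": [
    [[-0.9, 0.34, 0], [0, 0, 0]],
    [[-0.9, 0.34, 0], [0, 0, 0]],
    [[-0.9, 0.34, 0], [0, 0, 0]],
    [[-0.9, 0.34, 0], [0, 0, 0]],
    [[-0.6, 0.16, 0], [0, 0, 0]]
  ]
}}

```text
t: 59.35
eef_pos: [542.1, -296.7, 194.8]
tcp_rot: [3.141, 0.0, 1.572]
ft_force: [0.2, 0.1, -1.3]
opening: 1.003
```

{"name": "drive_tool", "arguments": {
  "increments": [
    [[0, 0, 0], [0, 0, 0]],
    [[0, 0, 0], [0, 0, 0]]
  ]
}}

```text
t: 59.52
eef_pos: [541.1, -294.8, 194.5]
tcp_rot: [-3.141, -0.001, 1.571]
ft_force: [0.1, 0.4, -0.2]
opening: 1.0
```

Run:
```python
from h import *
s=env.state(); print(s['t'],s['eef_pos'],s['tcp_rot'],s['opening'])
p=shot('wrist','w24');shot('side','s24')
```

```text
59.5167 [ 541.11485166 -294.82570824  194.49236903] [-3.14081868e+00 -6.77414669e-04  1.57117785e+00] 0.9996347536262342
```

View pics/w24.png

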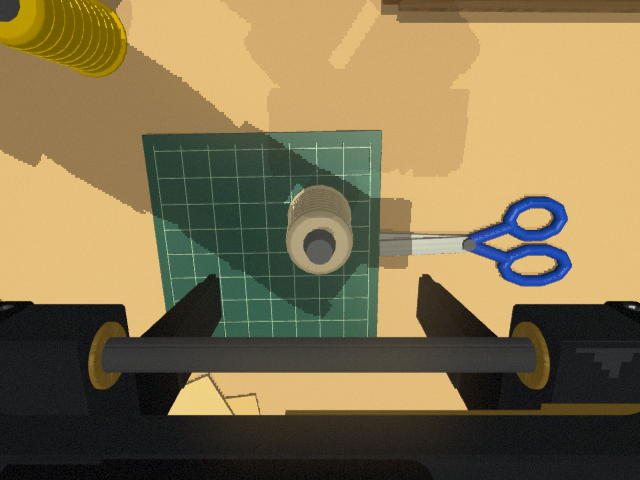

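View pics/s24.png

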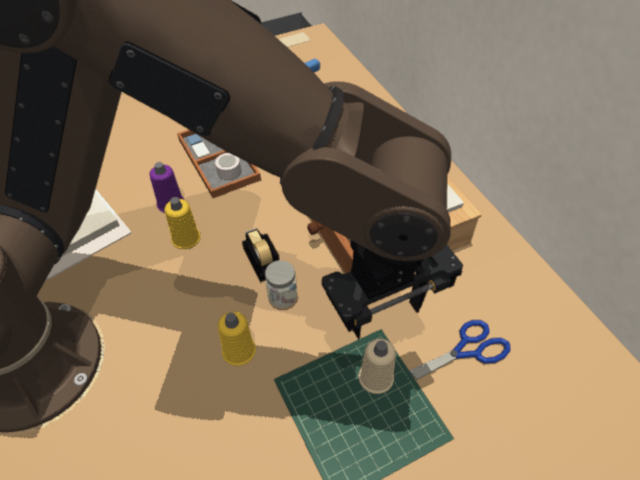

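Jar back in the row at (281,285), the cone centred below the gripper. Descending on the cone.

{"name": "drive_tool", "arguments": {
  "increments": [
    [[0, 0, 0.8], [0, 0, 0]],
    [[0, 0, 1], [0, 0, 0]],
    [[0, 0, 1], [0, 0, 0]],
    [[0, 0, 1], [0, 0, 0]],
    [[0, 0, 0.7], [0, 0, 0]]
  ]
}}

```text
t: 60.03
eef_pos: [540.7, -292.8, 58.2]
tcp_rot: [-3.14, -0.001, 1.573]
ft_force: [0.8, 0.1, -0.3]
opening: 1.001
```

{"name": "drive_tool", "arguments": {
  "increments": [
    [[0, 0, 0.04], [0, 0, 0]],
    [[0, 0, 0], [0, 0, 0]],
    [[0, 0, 0], [0, 0, 0]]
  ]
}}

```text
t: 60.28
eef_pos: [542.0, -294.3, 60.4]
tcp_rot: [3.14, 0.001, 1.573]
ft_force: [0.7, 0.0, 0.5]
opening: 1.0
```

{"name": "drive_tool", "arguments": {
  "increments": [
    [[0, 0, 0], [0, 0, 0]],
    [[0, 0, 0], [0, 0, 0]],
    [[0, 0, 0], [0, 0, 0]],
    [[0, 0, 0], [0, 0, 0]],
    [[0, 0, 0], [0, 0, 0]]
  ],
  "jaw": -1
}}

```text
t: 60.7
eef_pos: [541.6, -294.5, 59.4]
tcp_rot: [3.141, 0.0, 1.572]
ft_force: [-0.0, 0.3, 0.4]
opening: 0.702
```

{"name": "drive_tool", "arguments": {
  "increments": [
    [[0, 0, 0], [0, 0, 0]],
    [[0, 0, 0], [0, 0, 0]],
    [[0, 0, 0], [0, 0, 0]]
  ]
}}

```text
t: 60.95
eef_pos: [541.5, -294.5, 59.0]
tcp_rot: [3.142, -0.0, 1.572]
ft_force: [-0.3, 0.2, 0.5]
opening: 0.536
```

{"name": "drive_tool", "arguments": {
  "increments": [
    [[0, 0, -0.3], [0, 0, 0]],
    [[0, 0, -0.7], [0, 0, 0]],
    [[0, 0, -1], [0, 0, 0]],
    [[0, 0, -1], [0, 0, 0]],
    [[0, 0, -1], [0, 0, 0]]
  ]
}}

```text
t: 61.37
eef_pos: [541.2, -294.2, 180.6]
tcp_rot: [-3.141, -0.0, 1.572]
ft_force: [-0.2, -1.3, -1.1]
opening: 0.533
```

{"name": "drive_tool", "arguments": {
  "increments": [
    [[0.3, 0, -0.7], [0, 0, 0]],
    [[0.6, -0.2, -0.3], [0, 0, 0]],
    [[0.9, -0.2, 0], [0, 0, 0]],
    [[0.9, -0.2, 0], [0, 0, 0]],
    [[0.9, -0.2, 0], [0, 0, 0]]
  ]
}}

```text
t: 61.78
eef_pos: [516.7, -185.4, 209.6]
tcp_rot: [3.141, 0.0, 1.572]
ft_force: [0.3, -0.2, -1.8]
opening: 0.535
```

{"name": "drive_tool", "arguments": {
  "increments": [
    [[0.9, -0.2, 0], [0, 0, 0]],
    [[0.9, -0.2, 0], [0, 0, 0]],
    [[0.9, -0.2, 0], [0, 0, 0]],
    [[0.9, -0.2, 0], [0, 0, 0]],
    [[0.9, -0.2, 0], [0, 0, 0]]
  ]
}}

```text
t: 62.2
eef_pos: [486.5, -50.3, 209.5]
tcp_rot: [3.141, 0.0, 1.572]
ft_force: [0.0, 0.5, -2.2]
opening: 0.528
```

{"name": "drive_tool", "arguments": {
  "increments": [
    [[0.9, -0.2, 0], [0, 0, 0]],
    [[0.9, -0.2, 0], [0, 0, 0]],
    [[0.9, -0.2, 0], [0, 0, 0]],
    [[0.9, -0.2, 0], [0, 0, 0]],
    [[0.9, -0.2, 0], [0, 0, 0]]
  ]
}}

```text
t: 62.62
eef_pos: [456.2, 84.7, 209.5]
tcp_rot: [3.141, -0.0, 1.572]
ft_force: [-0.1, 0.4, -2.1]
opening: 0.532
```

{"name": "drive_tool", "arguments": {
  "increments": [
    [[0.9, 0, 0], [0, 0, 0]],
    [[0.7, 0, 0], [0, 0, 0]],
    [[0, 0, 0], [0, 0, 0]],
    [[0, 0, 0], [0, 0, 0]],
    [[0, 0, 0], [0, 0, 0]]
  ]
}}

```text
t: 63.03
eef_pos: [456.6, 131.1, 209.1]
tcp_rot: [3.142, 0.0, 1.573]
ft_force: [-0.4, -0.2, -1.3]
opening: 0.531
```

Run:
```python
from h import *
s=env.state(); print(s['t'],s['eef_pos'],s['tcp_rot'],s['opening'])
shot('side','s25')
```

```text
63.0333 [456.6415821  131.08783814 209.1482251 ] [3.14153985e+00 1.64913980e-04 1.57274414e+00] 0.5307894785888092
```

View pics/s25.png

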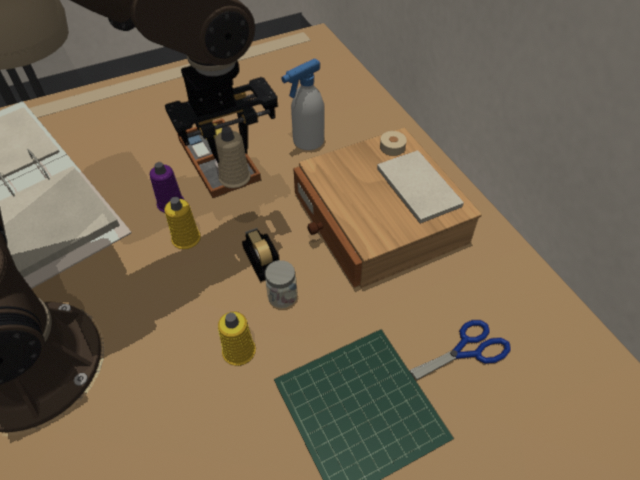

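The cone is held upright at (231,155), above its place. The drawer looks shut, and the dispenser (260,253) and jar (281,283) are in their row. Lowering.

{"name": "drive_tool", "arguments": {
  "increments": [
    [[0.02, 0.01, 0.8], [0, 0, 0]],
    [[0, 0, 1], [0, 0, 0]],
    [[0, 0, 1], [0, 0, 0]],
    [[0, 0, 1], [0, 0, 0]],
    [[0, 0, 0.8], [0, 0, 0]]
  ]
}}

```text
t: 63.5
eef_pos: [456.8, 130.9, 69.4]
tcp_rot: [-3.141, 0.0, 1.571]
ft_force: [-0.0, 0.5, -1.9]
opening: 0.535
```

{"name": "drive_tool", "arguments": {
  "increments": [
    [[0, 0, 0.25], [0, 0, 0]],
    [[0, 0, 0], [0, 0, 0]],
    [[0, 0, 0], [0, 0, 0]],
    [[0, 0, 0], [0, 0, 0]],
    [[0, 0, 0], [0, 0, 0]]
  ]
}}

```text
t: 63.92
eef_pos: [457.8, 132.0, 64.8]
tcp_rot: [3.139, -0.0, 1.572]
ft_force: [-0.0, -0.0, -0.2]
opening: 0.534
```

{"name": "drive_tool", "arguments": {
  "increments": [
    [[0, 0, 0.2], [0, 0, 0]],
    [[0, 0, 0], [0, 0, 0]],
    [[0, 0, 0], [0, 0, 0]]
  ]
}}

```text
t: 64.17
eef_pos: [457.0, 132.0, 57.5]
tcp_rot: [3.141, -0.0, 1.572]
ft_force: [0.3, 1.2, -0.9]
opening: 0.534
```

{"name": "drive_tool", "arguments": {
  "increments": [
    [[0, 0, 0.04], [0, 0, 0]],
    [[0, 0, 0], [0, 0, 0]],
    [[0, 0, 0], [0, 0, 0]]
  ]
}}

```text
t: 64.42
eef_pos: [457.2, 132.1, 56.4]
tcp_rot: [3.141, -0.0, 1.572]
ft_force: [0.1, -0.2, 2.2]
opening: 0.534
```

{"name": "drive_tool", "arguments": {
  "increments": [
    [[0, 0, 0], [0, 0, 0]],
    [[0, 0, 0], [0, 0, 0]],
    [[0, 0, 0], [0, 0, 0]],
    [[0, 0, 0], [0, 0, 0]],
    [[0, 0, 0], [0, 0, 0]]
  ],
  "jaw": 1
}}

```text
t: 64.83
eef_pos: [457.1, 132.0, 56.2]
tcp_rot: [-3.142, 0.0, 1.572]
ft_force: [-0.1, 0.3, -0.1]
opening: 0.825
```

{"name": "drive_tool", "arguments": {
  "increments": [
    [[0, 0, 0], [0, 0, 0]],
    [[0, 0, 0], [0, 0, 0]],
    [[0, 0, -0.5], [0, 0, 0]],
    [[0, 0, -1], [0, 0, 0]],
    [[0, 0, -1], [0, 0, 0]]
  ]
}}

```text
t: 65.25
eef_pos: [456.4, 131.9, 131.5]
tcp_rot: [-3.139, 0.0, 1.572]
ft_force: [0.2, 0.8, -0.1]
opening: 0.997
```

{"name": "drive_tool", "arguments": {
  "increments": [
    [[0, 0, -1], [0, 0, 0]],
    [[0, 0, -1], [0, 0, 0]],
    [[-0.6, 0.6, -0.75], [0, 0, 0]],
    [[-0.8, 1, 0], [0, 0, 0]],
    [[-0.8, 1, 0], [0, 0, 0]]
  ]
}}

```text
t: 65.67
eef_pos: [536.3, 65.7, 215.8]
tcp_rot: [3.138, -0.0, 1.574]
ft_force: [0.7, 1.6, 0.6]
opening: 0.995
```

{"name": "drive_tool", "arguments": {
  "increments": [
    [[-0.8, 1, 0], [0, 0, 0]],
    [[-0.8, 1, 0], [0, 0, 0]],
    [[-0.6, 1, 0], [0, 0, 0]],
    [[0, 0, 0], [0, 0, 0]],
    [[0, 0, 0], [0, 0, 0]]
  ]
}}

```text
t: 66.08
eef_pos: [625.8, -0.8, 212.7]
tcp_rot: [-3.14, -0.0, 1.571]
ft_force: [-1.0, -0.1, -0.2]
opening: 0.997
```

Run:
```python
from h import *
s=env.state(); print(s['t'],s['eef_pos'],s['tcp_rot'],s['opening'],s['ft_force'])
p=shot('wrist','w26');q2=shot('side','s26');c=shot('scene','c26')
for P in (p,q2,c):
  for n in ['cone','jar','dispenser','drawer_knob','tin','shears','spray']:
    print(n,[(np.round(q['point'],1).tolist(),round(q['score'],2)) for q in env.tip_of(n,P)[:3]])
```

```text
66.0833 [625.7942445   -0.75832041 212.72580321] [-3.14044916e+00 -1.57816153e-04  1.57066554e+00] 0.997280404826801 [-1.0464532  -0.11734591 -0.2179945 ]
cone [([334.1, 156.9, 0.8], 0.85), ([459.0, 130.8, 3.4], 0.79), ([575.6, 24.0, 43.7], 0.17)]
jar [([461.0, -69.0, -1.8], 0.58)]
dispenser [([463.5, 28.6, -1.7], 0.63), ([576.5, 25.8, 43.3], 0.29)]
drawer_knob [([576.7, 25.4, 45.1], 0.79)]
tin [([459.7, -69.3, -0.3], 0.55)]
shears []
spray []
cone [([343.9, -139.6, -0.6], 0.95), ([337.6, 264.7, 0.1], 0.94), ([337.2, 155.3, -0.2], 0.9)]
jar [([459.6, -64.9, -3.4], 0.93)]
dispenser [([458.9, 31.5, 0.7], 0.76)]
drawer_knob [([578.4, 23.3, 50.2], 0.71)]
tin [([485.9, 296.7, 4.8], 0.75), ([709.9, -324.0, -2.9], 0.42)]
shears [([712.1, -324.6, -2.6], 0.92)]
spray []
cone [([455.5, 128.9, 1.8], 0.88), ([341.3, 156.2, -0.1], 0.75), ([336.5, 269.5, -1.0], 0.7)]
jar []
dispenser [([460.6, 31.2, 0.6], 0.67)]
drawer_knob [([572.3, 28.8, 45.0], 0.74)]
tin [([488.5, 300.0, 2.9], 0.63)]
shears [([710.3, -324.5, 1.0], 0.74)]
spray [([699.0, 321.4, -1.6], 0.89)]
```

View pics/w26.png

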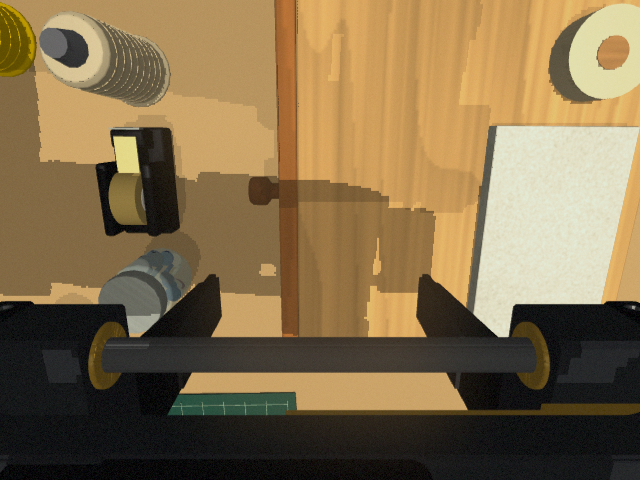

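View pics/s26.png

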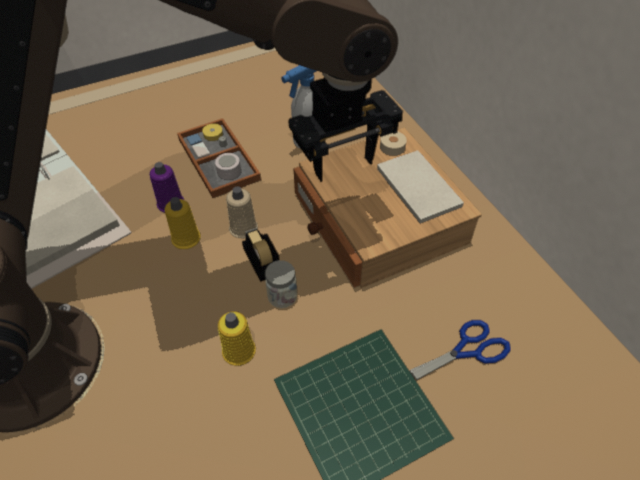

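From the same viewpoint as the start picture, the cone (75,45), dispenser (140,180) and jar (150,290) stand at the same pixels. The drawer front is flush with the chest and the tin is flat in the tray. Handing in.

Run:
```python
from h import *
print(env.job_done())
```

```text
the job is handed in; nothing more can be done
None
```

The job is done and handed in at about 66 s of the 144 s allowed; the hand-in gives no verdict.

I stood the cone, jar and dispenser on the mat and pulled the drawer about 101 mm to its stop. I then set the tin in the tray's empty compartment, shut the drawer by its knob, and put the three things back at their recorded grasp poses.

**Last checks:**
- **Row:** from the start viewpoint, the cone, jar and dispenser are within a few pixels of where they were in the first wrist picture and upright. The dispenser still lies along the drawer front.
- **Drawer:** contact came 150 mm in from the open stop, and no gap shows between the front and the chest.
- **Tin:** it lies flat at about (485, 299), with the compartment's centre at about (484, 301).
- **Shears and spray bottle:** both measured within about 3 mm of their start readings.

**Disagreements, none of which I think matter:**
- The networks differ by a few mm between views. For the jar, the side view gave y = -65 and the wrist view -69.
- The scene view missed the jar in the last check, and some low-score reports named the wrong thing.

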